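# Gauge the plates and load the 12 mm one in the drilling jig

### The arm

A 6-joint arm with a two-finger parallel gripper is mounted at the origin on a cart in front of the work surface, level with it; the furniture and walls round the work are solid. World frame = base frame: x ahead of the robot, y to its left, z up, the work surface at z = 0. Lengths are in m, angles in rad, forces in N, time in s.
With the tool pointing down it reaches from about 0.425 to 0.95 m from the base axis. Payload 3.5 kg.
Tool frame: the origin (TCP) lies midway between the tips of the shut fingers; the grasp point (between the pads) lies 19 mm behind it; x points along the fingers, y is the direction in which the jaws open and shut, and the axes are right-handed (so a half turn about x gives the same grasp; the last joint's range is limited). The gripper opens to 85 mm and grips with 20 to 120 N. Pads are 22 mm wide; open, the fingers measure 114 mm over their backs; the gripper's body (76 mm by 85 mm) begins 54 mm behind the grasp point. The pads swing forward as they close: fully open they stand 13 mm farther back than shut.
Start: joints at [-1.472, 0.286, 1.577, -0, 1.279, -0.15], TCP at [0.166, -0.654, 0.231] pointing down, gripper open.
Joint ranges: [-2.77, 2.77], [-0.9, 2.22], [0.21, 2.48], [-1.53, 4.67], [0.24, 2.81], [-2.84, 2.84]. Speed limits (rad/s): [2.79, 2.79, 3.14, 3.14, 3.14, 3.14].

### API

Orientations are given as a unit quaternion [x, y, z, w].
In Python, from plant import ctrl, vision gives the robot as it stands. The module is installed in compiled form; this text tells all that it offers.
- The arm moves only by the tool play_rows, never from a script. Its arguments are lists of equal length, an entry for each row: "claw": the closure in counts, from 0 (fully open) to 255 (shut); "travel": the shift along the tool's x, y, z in m, a list of three; "dr": the turn, a rotation vector about the tool's x, y, z in rad, a list of three. In form: {"claw": [claw, ...], "travel": [[tx, ty, tz], ...], "dr": [[wx, wy, wz], ...]}. A call has 1 to 20 rows; each row is the pose to reach, as a shift and turn from the pose measured when the call began, along the tool's axes at that moment; what a row does not reach only later rows make up. A row lasts 1/10 s, in which the tool goes at most 50 mm and 8.59 degrees, less where a joint would pass 70% of its speed; a pose out of reach is approached as far as the arm can. A call with a gripper value outside its range is refused whole. The fingers move at their own pace and stop on an object; "force" is the grip in N (left out, the last holds). Time passes only in rows, so rows that repeat a pose let the fingers close. It gives the time, the measured TCP pose, the force and the opening at its end, in the units of the state.
- ctrl.get_state(): the state, without advancing time (a new reading comes with each control period).
- vision.read_camera(name): name is "scene" or "top" or "wrist"; returns a dict with "img" (480x640x3 uint8, red, green, blue), "range_z" (480x640 float32, m along the optical axis (not along the pixel's ray), 0 where there is no reading), "K" (3x3 intrinsics, pixels), "world_to_cam" (4x4, takes a point from world to camera coordinates). Camera axes: x right, y up, looking along -z (the intrinsics and any distortion apply to the point x, -y, -z); pixel columns grow to the right and rows downward; lengths in m; the calibration is good to about 2 mm. A picture is of the moment at which its call begins.
- ctrl.sign_off(): hands the job in, once; it reports no verdict.
The state is a dict: "time": time; "qpos": joint angles; "dq": joint speeds; "joint_efforts": joint torques, N m; "eef_pos": TCP position; "tcp_rot": TCP orientation; "contact_force": force on the tool from outside, world axes, zero at the start; "wrist_torque": the same for the moment, N m; "opening": opening from 0.0 (shut) to 1.0 (fully open).
Only numpy, scipy, OpenCV 4.12 (cv2) and the standard library are available. Lean on these libraries where they do the work, as an engineer would, in place of code of your own. Each camera call takes 0.05 s, during which the arm holds its last target.

### The job

One of the three aluminium plates standing in the wooden rack is 12 mm thick, the others are 9 and 15 mm: pinch them where they stand to find out which, and leave the two wrong ones standing in their places in the rack. Load the 12 mm plate upright, hole sideways as it stood, into the slot of the grey drilling jig and push it down past the sprung pad until it bottoms on the cushioned depth stop hidden inside; press it home with a definite push of about 12 N over the drag, never above 20 N on the stop, then let go without pulling it back up. Do not shove the other things about.

Things in the scene. Friction and masses are not known exactly. Their poses are not given: they have to be found in the camera images.
- plate_a: one of three plain aluminium plates alike but for thickness: 9, 12 and 15 mm; which name has which is not told (pinch to gauge). 60 mm wide (own x), 80 tall (z), thickness along y, centred on the origin, which is the middle of the lower edge; 14 mm hole through the face's middle. Stands in a rack slot, 55 mm clear above it. 0.09 to 0.26 kg.
- plate_b: one of three plain aluminium plates alike but for thickness: 9, 12 and 15 mm; which name has which is not told (pinch to gauge). 60 mm wide (own x), 80 tall (z), thickness along y, centred on the origin, which is the middle of the lower edge; 14 mm hole through the face's middle. Stands in a rack slot, 55 mm clear above it. 0.09 to 0.26 kg.
- plate_c: one of three plain aluminium plates alike but for thickness: 9, 12 and 15 mm; which name has which is not told (pinch to gauge). 60 mm wide (own x), 80 tall (z), thickness along y, centred on the origin, which is the middle of the lower edge; 14 mm hole through the face's middle. Stands in a rack slot, 55 mm clear above it. 0.09 to 0.26 kg.
- rack: fixed wooden block, 84 (x) x 216 (y) x 33 (z) mm, origin at the centre of its underside. Three equal slots at y = -70, 0 and +70 mm, each 64 mm (x) by 18 mm (y), 25 mm deep (floor 8 mm above the bench). The plates stand in them, faces towards the rack's +-y, so a slot is wider than any plate.
- jig: fixed grey drilling jig: block 94 (x) x 60 (y) x 55 (z) mm on dark side flanges (108 mm over them in y); origin: centre of its underside. A vertical slot 63 mm (x) by 14.5 mm (y) opens at the centre of the top with a 3 mm chamfer and runs right down; the 15 mm plate does not fit. A plunger cap (radius 9, 14 mm long) sticks out of the +y side.
- jig_mouth (a point): centre of the slot's mouth, on top of the jig, 55 mm above its underside; axes as the jig
- pad_nose (a point): in the slot's +y cheek, 40 mm above the bench: a rounded spring pad, 40 mm long in x, stands 4 mm out of the cheek (this point is its foremost middle, when free) and yields to a plate. It nips the 12 mm plate with about 5 N against the -y cheek: the plate drags with 2 to 10 N and stays hanging where it is let go.
- nip_pad (a joint): how far the spring pad is pushed back into its cheek, m: 0 free, 0.0015 with the 12 mm plate in the slot, at most 0.0042; the 9 mm plate leaves it at 0
- stop_housing: fixed in the bottom of the jig's slot, origin at the jig's origin. Carries the cushioned (sprung, damped) depth stop, a 36 x 10 mm flat, set anywhere with its top 10 to 32 mm above the bench: that height is NOT given nor shown by this pose, so feel for the force rising over the drag (6 N per mm, rigid after 3 mm). On it the plate stands about 32 to 57 mm out of the mouth.
- pliers: bystander: pair of pliers with red handles, 56x180x14 mm, lying flat; origin: centre of its underside
- glue_tube: bystander: red glue tube, 43x146x29 mm, lying flat; origin: centre of its underside
- tape_measure: bystander: grey and black pocket tape measure, 37x84x63 mm; origin: centre of its underside
- bolt_m10: bystander: steel hex bolt, 16x52x18 mm, lying; origin: centre of its underside
Things that resemble listed ones, but are neither listed nor needed, are in the scene too. What is shaped like the plate_a but purple is not meant. What is shaped like the plate_c but turquoise is not meant.

How it is judged:
By the outcome, as a careful person would: the job done as asked, in the order asked, and still so for the second after the job is handed in, with the robot touching nothing.
It also fails if it takes over 67 s, if anything falls off the work surface, if the arm or the gripper's body presses on something with over 40 N, if the wrist force passes 120 N, or if a joint passes its speed limit or range.

## Working session

There is one attempt and no reset: what is moved stays moved. The work goes in short steps, Python scripts to look and compute and a tool call to move; the robot and the scene stay as the last step left them, time stands still between calls to the robot, and variables do not carry over. Pictures are saved under pics/ and viewed, and the job is handed in when it is done.

Besides the shell and the picture viewer there is one more tool, called after "Call:" as name(argument=value, ...) on one line, values as JSON. play_rows: Moves the arm, as the interface text tells. Its arguments: {"type":"object","properties":{"claw":{"type":"array","items":{"type":"number"}},"travel":{"type":"array","items":{"type":"array","items":{"type":"number"}}},"dr":{"type":"array","items":{"type":"array","items":{"type":"number"}}},"force":{"type":"number"}},"required":["claw","travel","dr"]}

```bash
mkdir -p pics; cat > h.py <<'E'
import numpy as np, cv2
from plant import ctrl, vision
def grab(n,f=None):
    d=vision.read_camera(n)
    if f: cv2.imwrite('pics/'+f,cv2.cvtColor(d['img'],cv2.COLOR_RGB2BGR))
    np.savez('last_'+n+'.npz',**d)
    return d
def load(n): return dict(np.load('last_'+n+'.npz'))
def pts(d):
    K=d['K'];z=d['range_z'];v,u=np.mgrid[0:480,0:640]
    x=(u-K[0,2])/K[0,0]*z; y=(v-K[1,2])/K[1,1]*z
    P=np.stack([x,-y,-z,np.ones_like(z)],-1)
    return (P@np.linalg.inv(d['world_to_cam']).T)[...,:3]
def ray(d,u,v,h):
    K=d['K'];T=np.linalg.inv(d['world_to_cam'])
    r=T[:3,:3]@np.array([(u-K[0,2])/K[0,0],-(v-K[1,2])/K[1,1],-1]);o=T[:3,3]
    return o+r*(h-o[2])/r[2]
E
python3 - <<'E'
from h import *
for n in ('scene','top','wrist'):
    d=grab(n,n+'0.png'); print(n,d['K'].round(1).tolist(),np.linalg.inv(d['world_to_cam'])[:3].round(3).tolist(), list(d))
print(ctrl.get_state())
E
```

```text
scene [[566.9, 0.0, 324.0], [0.0, 566.9, 231.2], [0.0, 0.0, 1.0]] [[-0.671, 0.46, -0.581, -0.196], [-0.741, -0.415, 0.528, 0.708], [0.002, 0.785, 0.619, 0.849]] ['img', 'range_z', 'K', 'world_to_cam']
top [[460.4, 0.0, 317.2], [0.0, 460.4, 230.2], [0.0, 0.0, 1.0]] [[0.011, 0.997, -0.079, 0.436], [-1.0, 0.012, 0.01, 0.052], [0.011, 0.079, 0.997, 1.005]] ['img', 'range_z', 'K', 'world_to_cam']
wrist [[342.2, 0.0, 313.4], [0.0, 342.2, 244.7], [0.0, 0.0, 1.0]] [[0.247, 0.936, 0.251, 0.229], [-0.969, 0.239, 0.062, -0.639], [-0.002, -0.258, 0.966, 0.373]] ['img', 'range_z', 'K', 'world_to_cam']
{'time': 0.15, 'qpos': array([-1.47202709e+00,  2.86981477e-01,  1.57784956e+00, -8.67622967e-06,
        1.27858220e+00, -1.49971440e-01]), 'dq': array([ 0.00021863, -0.00262565, -0.00431368,  0.0002586 ,  0.00052091,
       -0.00108956]), 'joint_efforts': array([ 1.18346443e-04, -4.06603467e+01, -2.93143290e+01, -2.04537646e-04,
        3.96080504e-03, -1.29034797e-05]), 'eef_pos': array([ 0.16616839, -0.65370075,  0.23024726]), 'tcp_rot': array([ 0.70165821,  0.08836095, -0.70163113,  0.08707387]), 'contact_force': array([-0.39600978,  0.67141989, -0.10226944]), 'wrist_torque': array([-0.0327191 ,  0.00744587, -0.0328365 ]), 'opening': 0.9996508396886079}
```

View pics/scene0.png

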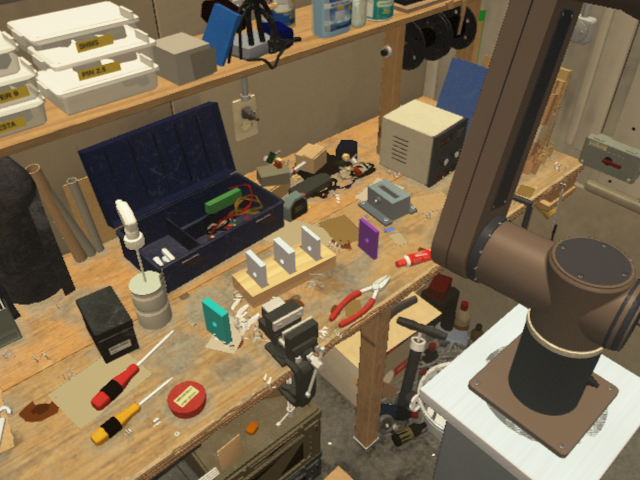

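View pics/top0.png

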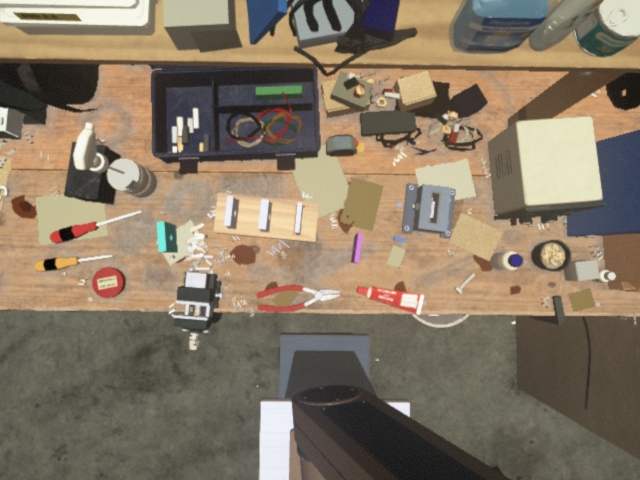

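The scene shows the rack with three grey plates at top pixels (231,212), (265,214), (298,219). The jig is at top pixel (429,209). The purple (357,248) and turquoise (167,237) look-alikes are not meant. Next I'll measure and crop.

```bash
python3 - <<'E'
from h import *
d=load('top');im=cv2.cvtColor(d['img'],cv2.COLOR_RGB2BGR)
c=np.hstack([cv2.resize(im[180:255,205:330],None,fx=3.2,fy=3.2,interpolation=2),cv2.resize(im[170:245,380:505],None,fx=3.2,fy=3.2,interpolation=2)])
cv2.imwrite('pics/crop1.png',c)
P=pts(d)
for nm,(u0,v0,u1,v1),z0,z1 in [('pA',(215,185,247,240),.07,.1),('pB',(248,185,282,240),.07,.1),('pC',(283,185,315,245),.07,.1),('rack',(205,180,330,255),.028,.039),('jigtop',(395,170,465,245),.05,.06)]:
    Q=P[v0:v1,u0:u1].reshape(-1,3); Q=Q[(Q[:,2]>z0)&(Q[:,2]<z1)]
    if len(Q)<5: print(nm,len(Q));continue
    r=cv2.minAreaRect((Q[:,:2]*1000).astype(np.float32)); print(nm,len(Q),np.round(r[0],1),np.round(r[1],1),round(r[2],1),'z',np.percentile(Q[:,2],[5,50,95]).round(4))
# shelf heights
for u,v in [(200,20),(330,50),(60,10),(240,110),(545,160),(342,145),(414,122),(120,175),(357,248)]: print(u,v,P[v,u].round(3))
E
```

```text
pA 234 [545.3 220.3] [12.9 60.5] 85.1 z [0.074  0.0874 0.0909]
pB 256 [538.9 150.6] [15.3 59.3] 85.4 z [0.0774 0.0879 0.0903]
pC 145 [533.2  81. ] [ 8.9 59.4] 85.2 z [0.079  0.0883 0.0906]
rack 3076 [516.2 159.4] [229.2 131.9] 85.3 z [0.0304 0.0333 0.0362]
jigtop 1119 [ 561.1 -198. ] [69.3 94.3] 84.2 z [0.0515 0.0549 0.0578]
200 20 [0.733 0.192 0.466]
330 50 [0.727 0.031 0.405]
60 10 [0.736 0.355 0.477]
240 110 [0.775 0.213 0.023]
545 160 [ 0.64  -0.383  0.158]
342 145 [ 0.689 -0.007  0.065]
414 122 [ 0.751 -0.165  0.031]
120 175 [0.612 0.433 0.105]
357 248 [ 0.474 -0.038  0.08 ]
```

View pics/crop1.png

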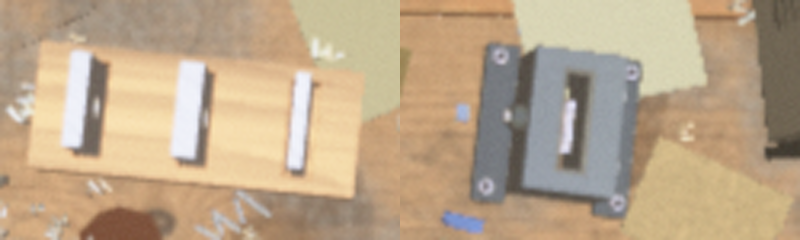

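View pics/wrist0.png

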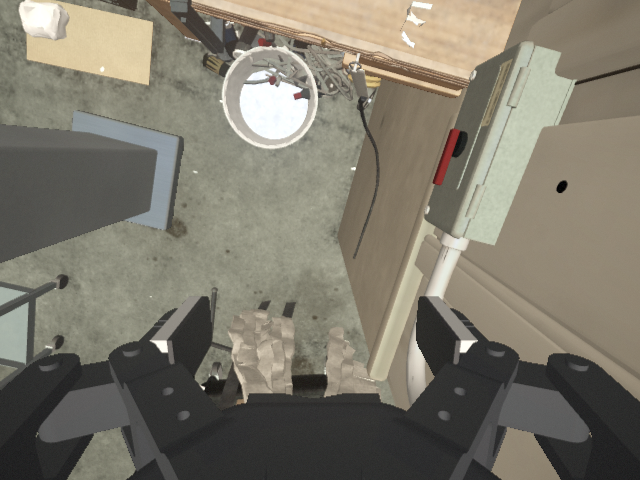

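```bash
cat >> h.py <<'E'
from scipy.spatial.transform import Rotation as Rn
def tgt(yaw,flip=False):
    # tool x down, y along +y of object turned by yaw(rad) (or flipped)
    y=np.array([-np.sin(yaw),np.cos(yaw),0])*(-1 if flip else 1); x=np.array([0,0,-1.]); z=np.cross(x,y)
    return Rn.from_matrix(np.stack([x,y,z],1))
def plan(ps,R=None):
    s=ctrl.get_state(); R0=Rn.from_quat(s['tcp_rot'])
    dr=(R0.inv()*(R or R0)).as_rotvec()
    for p in ps: print('travel',R0.inv().apply(np.array(p)-s['eef_pos']).round(4).tolist(),'dr',dr.round(4).tolist())
def st():
    s=ctrl.get_state(); print(s['time'],'p',s['eef_pos'].round(4),'F',s['contact_force'].round(2),'M',s['wrist_torque'].round(2),'open',round(s['opening'],4),'q',s['qpos'].round(3)); print(Rn.from_quat(s['tcp_rot']).as_matrix().round(4).tolist())
E
python3 - <<'E'
from h import *
st()
yaw=np.radians(-5.0)
for f in (0,1): plan([[.42,-.38,.28],[.50,-.1,.28],[.535,.15,.25]],tgt(yaw,f))
E
```

```text
0.15 p [ 0.1662 -0.6537  0.2302] F [-0.4   0.67 -0.1 ] M [-0.03  0.01 -0.03] open 0.9997 q [-1.472  0.287  1.578 -0.     1.279 -0.15 ]
[[-0.0002, 0.2462, -0.9692], [0.0018, -0.9692, -0.2462], [-1.0, -0.0018, -0.0003]]
travel [-0.0493, -0.2029, -0.3134] dr [-2.8056, -0.0026, 0.0001]
travel [-0.0488, -0.4546, -0.4599] dr [-2.8056, -0.0026, 0.0001]
travel [-0.0184, -0.6882, -0.5553] dr [-2.8056, -0.0026, 0.0001]
travel [-0.0493, -0.2029, -0.3134] dr [0.336, 0.0, 0.0018]
travel [-0.0488, -0.4546, -0.4599] dr [0.336, 0.0, 0.0018]
travel [-0.0184, -0.6882, -0.5553] dr [0.336, 0.0, 0.0018]
```

Call:
play_rows(claw=[0,0,0,0,0,0,0,0,0,0,0,0,100,100,100,100,100,100,100,100], travel=[[-0.049,-0.203,-0.313],[-0.049,-0.203,-0.313],[-0.049,-0.203,-0.313],[-0.049,-0.203,-0.313],[-0.049,-0.203,-0.313],[-0.049,-0.203,-0.313],[-0.049,-0.203,-0.313],[-0.049,-0.203,-0.313],[-0.049,-0.455,-0.46],[-0.049,-0.455,-0.46],[-0.049,-0.455,-0.46],[-0.049,-0.455,-0.46],[-0.049,-0.455,-0.46],[-0.049,-0.455,-0.46],[-0.018,-0.688,-0.555],[-0.018,-0.688,-0.555],[-0.018,-0.688,-0.555],[-0.018,-0.688,-0.555],[-0.018,-0.688,-0.555],[-0.018,-0.688,-0.555]], dr=[[0.336,0,0.002],[0.336,0,0.002],[0.336,0,0.002],[0.336,0,0.002],[0.336,0,0.002],[0.336,0,0.002],[0.336,0,0.002],[0.336,0,0.002],[0.336,0,0.002],[0.336,0,0.002],[0.336,0,0.002],[0.336,0,0.002],[0.336,0,0.002],[0.336,0,0.002],[0.336,0,0.002],[0.336,0,0.002],[0.336,0,0.002],[0.336,0,0.002],[0.336,0,0.002],[0.336,0,0.002]], force=20)

```text
time: 2.15
eef_pos: [0.5337, 0.1545, 0.2482]
tcp_rot: [-0.706, 0.028, 0.707, 0.029]
contact_force: [0.0, -0.1, 0.0]
opening: 0.608
```

```bash
python3 - <<'E'
from h import *
st(); grab('wrist','wrist1.png'); grab('scene','scene1.png')
E
```

```text
2.15 p [0.5337 0.1545 0.2482] F [ 0.01 -0.09  0.05] M [ 0.01  0.   -0.01] open 0.6082 q [0.098 0.011 1.854 0.002 1.279 1.75 ]
[[-0.0024, -0.081, -0.9967], [0.0013, -0.9967, 0.081], [-1.0, -0.0011, 0.0025]]
```

View pics/wrist1.png

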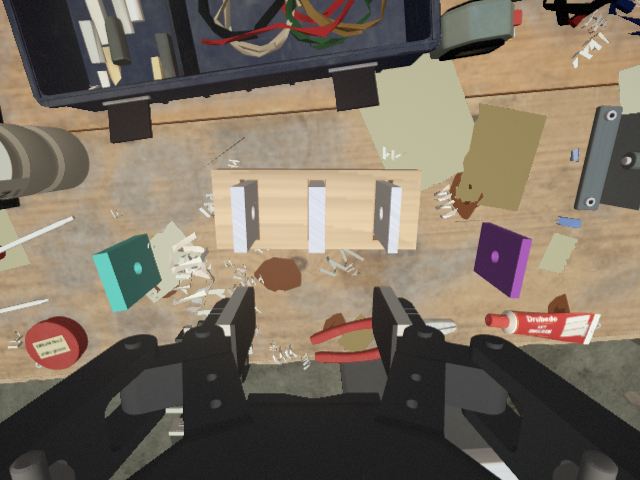

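Wrist picture: rack at (316,210), plate tops at about (238,217), (317,217) and (393,217). The turquoise (128,272) and purple (503,258) plates are away from the rack. Measuring the tops by colour mask and by ray onto z=0.088.

```bash
python3 - <<'E'
from h import *
st(); d=grab('wrist'); P=pts(d); hsv=cv2.cvtColor(d['img'],cv2.COLOR_RGB2HSV)
im=cv2.cvtColor(d['img'],cv2.COLOR_RGB2BGR)
cv2.imwrite('pics/crop2.png',cv2.resize(im[150:265,195:435],None,fx=3.3,fy=3.3,interpolation=2))
m=((P[...,2]>.080)&(P[...,2]<.096)).astype(np.uint8); m[300:]=0; m[:,:205]=0;m[:,430:]=0
n,l,s,c=cv2.connectedComponentsWithStats(m)
for i in range(1,n):
    if s[i,4]<60: continue
    ys,xs=np.nonzero(l==i)
    # bright top face only
    V=hsv[ys,xs,2]; k=V>0.5*(V.min()+V.max()); 
    W=np.array([ray(d,u,v,.088)[:2] for u,v in zip(xs[k],ys[k])])*1000
    r=cv2.minAreaRect(W.astype(np.float32)); print(s[i],len(xs),k.sum(),np.round(r[0],1),np.round(r[1],1),round(r[2],1))
m=(np.abs(P[...,2]-.033)<.004).astype(np.uint8);m[300:]=0; m[:,:190]=0;m[:,430:]=0;m[:150]=0
n,l,s,c=cv2.connectedComponentsWithStats(m);i=1+s[1:,4].argmax();ys,xs=np.nonzero(l==i)
W=np.array([ray(d,u,v,.033)[:2] for u,v in zip(xs,ys)])*1000
r=cv2.minAreaRect(W.astype(np.float32));print('rack',np.round(r[0],1),np.round(r[1],1),round(r[2],1))
E
```

```text
2.25 p [0.5342 0.1509 0.2489] F [ 0.1  -0.25  0.58] M [-0.01 -0.03  0.03] open 0.6124 q [ 9.300e-02  9.000e-03  1.855e+00 -1.000e-03  1.279e+00  1.748e+00]
[[-0.0015, -0.0841, -0.9965], [-0.0007, -0.9965, 0.0841], [-1.0, 0.0009, 0.0014]]
[293   0  36  27 285] 285 265 [702.5 138.9] [30.1  8.7] 50.7
[424   0   6  40 145] 145 108 [691.4  47.8] [27.1  3.9] 0.2
[243  24  62  15 257] 257 193 [695.1 166.4] [44.1  6.6] 84.3
[330  24  26  10 142] 142 86 [691.9 113.1] [18.7  3.1] 79.6
[380  39  50  16 154] 154 136 [674.   65.3] [ 6.1 39.3] 5.2
[316  50  45  14 151] 151 121 [670.9 118.4] [ 5.6 35.8] 2.9
[ 226  187   19   67 1003] 1003 1003 [545.8 219.1] [13.7 60.4] 85.2
[ 304  187   17   67 1126] 1126 1126 [540.  150.5] [14.7 60.5] 85.5
[382 187  15  67 784] 784 784 [534.2  81.4] [10.8 60.4] 85.2
rack [539.6 150.3] [215.9  83.1] 85.2<stdin>:11: RuntimeWarning: overflow encountered in scalar add
```

View pics/crop2.png

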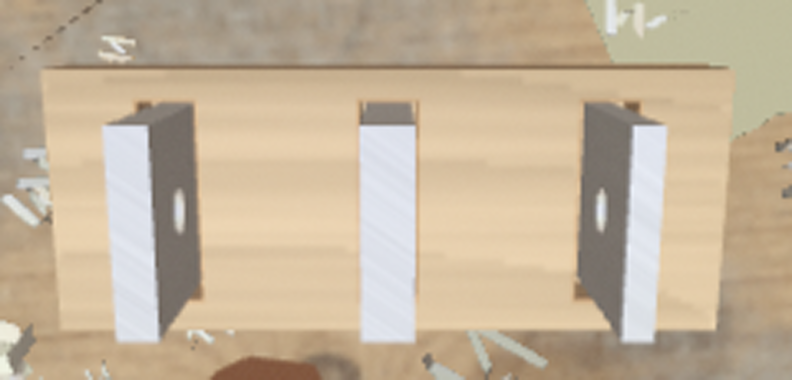

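```bash
python3 - <<'E'
from h import *
st(); plan([[.540,.1505,.12],[.540,.1505,.059]],tgt(np.radians(-4.8),1))
E
```

```text
2.3 p [0.5344 0.1497 0.2493] F [ 0.67 -0.37  0.22] M [-0.02 -0.05  0.01] open 0.6051 q [ 9.100e-02  8.000e-03  1.855e+00 -1.000e-03  1.279e+00  1.748e+00]
[[-0.0008, -0.0861, -0.9963], [-0.0008, -0.9963, 0.0861], [-1.0, 0.0009, 0.0007]]
travel [0.1293, -0.0014, -0.0056] dr [-0.0024, 0.0007, -0.0009]
travel [0.1903, -0.0014, -0.0056] dr [-0.0024, 0.0007, -0.0009]
```

Call:
play_rows(claw=[100,100,100,100,100,100,100,100,255,255,255,255,255,255,255,255,255], travel=[[0.05,-0.001,-0.0056],[0.1,-0.001,-0.0056],[0.13,-0.001,-0.0056],[0.13,-0.001,-0.0056],[0.16,-0.001,-0.0056],[0.19,-0.001,-0.0056],[0.19,-0.001,-0.0056],[0.19,-0.001,-0.0056],[0.19,-0.001,-0.0056],[0.19,-0.001,-0.0056],[0.19,-0.001,-0.0056],[0.19,-0.001,-0.0056],[0.19,-0.001,-0.0056],[0.19,-0.001,-0.0056],[0.19,-0.001,-0.0056],[0.19,-0.001,-0.0056],[0.19,-0.001,-0.0056]], dr=[[-0.002,0,0],[-0.002,0,0],[-0.002,0,0],[-0.002,0,0],[-0.002,0,0],[-0.002,0,0],[-0.002,0,0],[-0.002,0,0],[-0.002,0,0],[-0.002,0,0],[-0.002,0,0],[-0.002,0,0],[-0.002,0,0],[-0.002,0,0],[-0.002,0,0],[-0.002,0,0],[-0.002,0,0]], force=20)

```text
time: 4.0
eef_pos: [0.5414, 0.1505, 0.0614]
tcp_rot: [0.707, -0.03, -0.706, -0.03]
contact_force: [-0.7, 1.1, 5.5]
opening: 0.168
```

```bash
python3 - <<'E'
from h import *
st(); grab('wrist','wrist2.png')
plan([[.5458,.2198,.12],[.5458,.2198,.059]],tgt(np.radians(-4.8),1))
E
```

```text
4.0 p [0.5414 0.1505 0.0614] F [-0.68  1.14  5.51] M [0.11 0.15 0.03] open 0.1679 q [ 9.100e-02  2.420e-01  1.971e+00 -1.000e-03  9.250e-01  1.746e+00]
[[0.0025, -0.0839, -0.9965], [-0.0003, -0.9965, 0.0839], [-1.0, 0.0001, -0.0025]]
travel [-0.0586, -0.0694, 0.0013] dr [-0.0002, -0.0026, -0.0001]
travel [0.0024, -0.0694, 0.0015] dr [-0.0002, -0.0026, -0.0001]
```

View pics/wrist2.png

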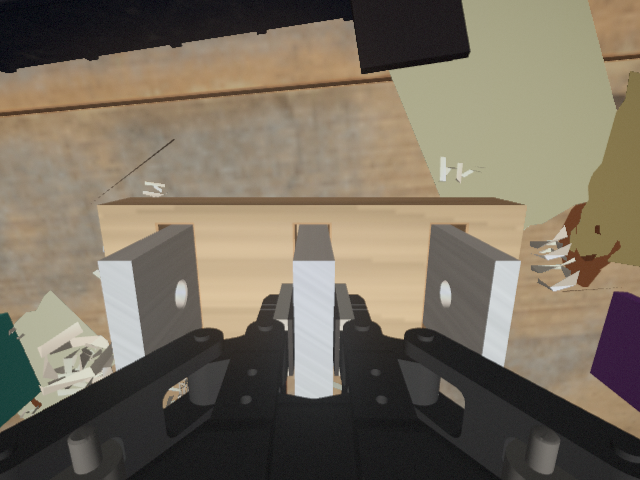

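Middle plate reads 0.168 × 85 = 14.3 mm, so probably the 15. Next is the +y plate.

Call:
play_rows(claw=[100,100,100,100,100,100,100,100,100,100,100,255,255,255,255,255,255,255,255,255], travel=[[0,0,0],[0,0,0],[0,0,0],[-0.04,0,0],[-0.06,0,0],[-0.06,-0.035,0.001],[-0.06,-0.069,0.0015],[-0.06,-0.0694,0.0015],[-0.03,-0.0694,0.0015],[0.0,-0.0694,0.0015],[0.0,-0.0694,0.0015],[0.0,-0.0694,0.0015],[0.0,-0.0694,0.0015],[0.0,-0.0694,0.0015],[0.0,-0.0694,0.0015],[0.0,-0.0694,0.0015],[0.0,-0.0694,0.0015],[0.0,-0.0694,0.0015],[0.0,-0.0694,0.0015],[0.0,-0.0694,0.0015]], dr=[[0,0,0],[0,0,0],[0,0,0],[0,0,0],[0,-0.003,0],[0,-0.003,0],[0,-0.003,0],[0,-0.003,0],[0,-0.003,0],[0,-0.003,0],[0,-0.003,0],[0,-0.003,0],[0,-0.003,0],[0,-0.003,0],[0,-0.003,0],[0,-0.003,0],[0,-0.003,0],[0,-0.003,0],[0,-0.003,0],[0,-0.003,0]], force=20)

```text
time: 6.05
eef_pos: [0.5472, 0.2199, 0.0634]
tcp_rot: [0.708, -0.03, -0.705, -0.03]
contact_force: [0.3, -0.4, 5.8]
opening: 0.136
```

```bash
python3 - <<'E'
from h import *
st()
plan([[.534,.081,.12],[.534,.081,.061]],tgt(np.radians(-4.8),1))
E
```

```text
6.05 p [0.5472 0.2199 0.0634] F [ 0.31 -0.4   5.79] M [-0.15  0.03 -0.03] open 0.1361 q [ 0.21   0.293  1.902 -0.     0.943  1.865]
[[0.0029, -0.0838, -0.9965], [0.0003, -0.9965, 0.0838], [-1.0, -0.0005, -0.0029]]
travel [-0.0567, 0.1395, 0.0014] dr [-0.0001, -0.0029, 0.0005]
travel [0.0023, 0.1395, 0.0015] dr [-0.0001, -0.0029, 0.0005]
```

+y plate reads 11.6 mm, so the 12. Pinching the third to confirm.

Call:
play_rows(claw=[100,100,100,100,100,100,100,100,100,100,100,100,255,255,255,255,255,255,255,255], travel=[[0,0,0],[0,0,0],[0,0,0],[-0.04,0,0],[-0.065,0,0],[-0.065,0.045,0.001],[-0.065,0.09,0.0015],[-0.065,0.1395,0.0015],[-0.06,0.1395,0.0015],[-0.03,0.1395,0.0015],[0.0,0.1395,0.0015],[0.0,0.1395,0.0015],[0.0,0.1395,0.0015],[0.0,0.1395,0.0015],[0.0,0.1395,0.0015],[0.0,0.1395,0.0015],[0.0,0.1395,0.0015],[0.0,0.1395,0.0015],[0.0,0.1395,0.0015],[0.0,0.1395,0.0015]], dr=[[0,0,0],[0,0,0],[0,0,0],[0,0,0],[0,-0.003,0],[0,-0.003,0],[0,-0.003,0],[0,-0.003,0],[0,-0.003,0],[0,-0.003,0],[0,-0.003,0],[0,-0.003,0],[0,-0.003,0],[0,-0.003,0],[0,-0.003,0],[0,-0.003,0],[0,-0.003,0],[0,-0.003,0],[0,-0.003,0],[0,-0.003,0]], force=20)

```text
time: 8.05
eef_pos: [0.5355, 0.0812, 0.0652]
tcp_rot: [0.708, -0.029, -0.705, -0.03]
contact_force: [-0.8, 1.1, 6.1]
opening: 0.102
```

```bash
python3 - <<'E'
from h import *
st()
plan([[.5465,.2195,.12],[.5465,.2195,.059]],tgt(np.radians(-4.8),1))
E
```

```text
8.05 p [0.5355 0.0812 0.0652] F [-0.78  1.06  6.09] M [0.16 0.09 0.02] open 0.1023 q [-3.700e-02  1.950e-01  2.020e+00  1.000e-03  9.230e-01  1.617e+00]
[[0.0032, -0.0839, -0.9965], [0.0009, -0.9965, 0.0839], [-1.0, -0.0012, -0.0031]]
travel [-0.0547, -0.1388, 0.0004] dr [-0.0002, -0.0031, 0.0012]
travel [0.0063, -0.1387, 0.0006] dr [-0.0002, -0.0031, 0.0012]
```

Readings were 14.3, 11.6 and 8.7 mm, so the +y plate is the 12 mm one. Going back to grip it.

Call:
play_rows(claw=[100,100,100,100,100,100,100,100,100,100,100,100,255,255,255,255,255,255,255,255], travel=[[0,0,0],[0,0,0],[0,0,0],[-0.04,0,0],[-0.06,0,0],[-0.06,-0.045,0],[-0.06,-0.09,0.0],[-0.06,-0.1388,0.0005],[-0.055,-0.1388,0.0005],[-0.02,-0.1388,0.0005],[0.006,-0.1388,0.0005],[0.006,-0.1388,0.0005],[0.006,-0.1388,0.0005],[0.006,-0.1388,0.0005],[0.006,-0.1388,0.0005],[0.006,-0.1388,0.0005],[0.006,-0.1388,0.0005],[0.006,-0.1388,0.0005],[0.006,-0.1388,0.0005],[0.006,-0.1388,0.0005]], dr=[[0,0,0],[0,0,0],[0,0,0],[0,0,0],[0,-0.003,0.001],[0,-0.003,0.001],[0,-0.003,0.001],[0,-0.003,0.001],[0,-0.003,0.001],[0,-0.003,0.001],[0,-0.003,0.001],[0,-0.003,0.001],[0,-0.003,0.001],[0,-0.003,0.001],[0,-0.003,0.001],[0,-0.003,0.001],[0,-0.003,0.001],[0,-0.003,0.001],[0,-0.003,0.001],[0,-0.003,0.001]], force=60)

```text
time: 10.05
eef_pos: [0.5482, 0.2198, 0.0614]
tcp_rot: [0.708, -0.029, -0.705, -0.03]
contact_force: [1.8, -0.2, 6.2]
opening: 0.128
```

```bash
python3 - <<'E'
from h import *
st(); 
plan([[.546,.2198,.20]],tgt(np.radians(-4.8),1))
E
```

```text
10.05 p [0.5482 0.2198 0.0614] F [ 1.82 -0.2   6.23] M [-0.06  0.03 -0.01] open 0.1285 q [ 0.21   0.298  1.901 -0.     0.939  1.864]
[[0.0039, -0.0837, -0.9965], [0.0006, -0.9965, 0.0837], [-1.0, -0.001, -0.0038]]
travel [-0.1386, 0.0001, 0.0017] dr [-0.0, -0.0038, 0.001]
```

Call:
play_rows(claw=[255,255,255,255,255,255,255,255,255,255,255,255,255,255], travel=[[-0.03,0,0.0],[-0.06,0,0.001],[-0.1,0,0.0017],[-0.14,0,0.0017],[-0.16,0,0.0017],[-0.16,0.05,0.006],[-0.16,0.1,0.01],[-0.16,0.15,0.01],[-0.16,0.2,0.01],[-0.16,0.25,0.01],[-0.16,0.3,0.01],[-0.16,0.34,0.01],[-0.16,0.34,0.01],[-0.16,0.34,0.01]], dr=[[0,-0.004,0.001],[0,-0.004,0.001],[0,-0.004,0.001],[0,-0.004,0.001],[0,-0.004,0.001],[0,-0.004,0.001],[0,-0.004,0.001],[0,-0.004,0.001],[0,-0.004,0.001],[0,-0.004,0.001],[0,-0.004,0.001],[0,-0.004,0.001],[0,-0.004,0.001],[0,-0.004,0.001]])

```text
time: 11.45
eef_pos: [0.5084, -0.1188, 0.2202]
tcp_rot: [-0.706, 0.03, 0.707, 0.031]
contact_force: [-0.1, -0.2, -1.6]
opening: 0.126
```

```bash
python3 - <<'E'
from h import *
st(); grab('wrist','wrist3.png');grab('top','top3.png')
E
```

```text
11.45 p [ 0.5084 -0.1188  0.2202] F [-0.06 -0.2  -1.61] M [ 0.07 -0.04  0.01] open 0.1263 q [-0.424 -0.043  1.959  0.     1.227  1.233]
[[-0.0019, -0.0862, -0.9963], [0.0013, -0.9963, 0.0862], [-1.0, -0.0012, 0.002]]
```

View pics/wrist3.png

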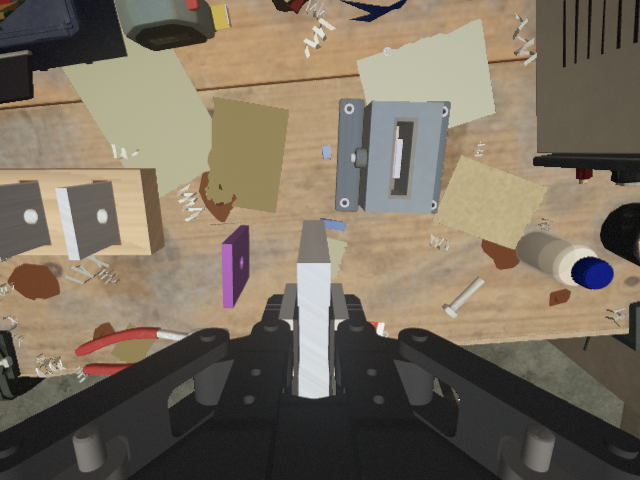

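View pics/top3.png

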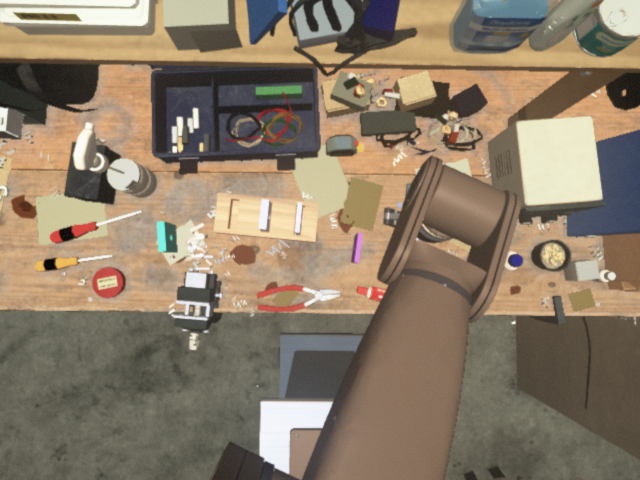

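The 12 mm plate is held at (313,300) and the other two still stand. The jig is at (403,155), with its slot at (402,158) and the plunger cap at (358,157) on +y. Measuring the slot.

```bash
python3 - <<'E'
from h import *
d=load('wrist'); st(); d=grab('wrist')
im=cv2.cvtColor(d['img'],cv2.COLOR_RGB2BGR)
cv2.imwrite('pics/crop3.png',cv2.resize(im[90:220,330:460],None,fx=4.5,fy=4.5,interpolation=2))
P=pts(d)
m=(np.abs(P[...,2]-.055)<.005).astype(np.uint8); mm=np.zeros_like(m); mm[90:225,355:455]=m[90:225,355:455]
n,l,s,c=cv2.connectedComponentsWithStats(mm);i=1+s[1:,4].argmax();m=(l==i).astype(np.uint8)
cs,hh=cv2.findContours(m,cv2.RETR_CCOMP,cv2.CHAIN_APPROX_NONE)
for c,h in zip(cs,hh[0]):
    if len(c)<40: continue
    W=np.array([ray(d,u,v,.055)[:2] for u,v in c[:,0]])*1000
    r=cv2.minAreaRect(W.astype(np.float32)); print('hole' if h[3]>=0 else 'outer',c[:,0].min(0),c[:,0].max(0),np.round(r[0],1),np.round(r[1],1),round(r[2],1))
g=d['img'].astype(int)[100:215,360:450]
print(d['img'][158,380:430].tolist())
E
```

```text
11.55 p [ 0.5087 -0.1173  0.2204] F [-0.63 -0.59 -1.89] M [ 0.07 -0.05  0.02] open 0.1294 q [-0.421 -0.043  1.959  0.     1.227  1.233]
[[-0.0015, -0.083, -0.9965], [0.001, -0.9965, 0.083], [-1.0, -0.0009, 0.0016]]
outer [366 101] [445 213] [ 561.4 -201.8] [61. 94.] 83.6
hole [392 121] [415 196] [ 561.4 -201.4] [15.6 63.8] 83.5
[[143, 153, 161], [145, 153, 162], [144, 153, 161], [144, 154, 162], [144, 154, 162], [143, 153, 162], [145, 155, 162], [146, 154, 163], [145, 154, 162], [145, 154, 161], [144, 155, 161], [145, 155, 161], [144, 152, 158], [140, 142, 138], [141, 139, 133], [162, 158, 152], [194, 183, 180], [188, 188, 199], [202, 204, 217], [205, 205, 218], [206, 207, 219], [202, 204, 214], [198, 198, 207], [106, 98, 92], [72, 70, 66], [69, 70, 64], [68, 69, 65], [68, 69, 65], [69, 66, 64], [68, 67, 63], [69, 68, 66], [80, 80, 74], [131, 132, 123], [146, 144, 136], [146, 145, 136], [146, 145, 138], [147, 149, 147], [147, 156, 161], [146, 155, 161], [146, 155, 161], [147, 155, 161], [147, 156, 161], [146, 156, 161], [147, 156, 162], [145, 154, 160], [145, 154, 159], [145, 154, 159], [146, 155, 161], [146, 155, 161], [147, 156, 161]]
```

View pics/crop3.png

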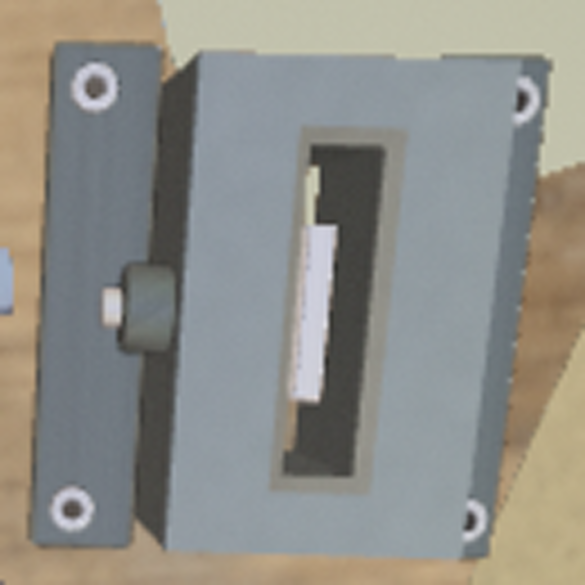

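```bash
python3 - <<'E'
from h import *
d=load('wrist'); g=d['img'].astype(int)
s=ctrl.get_state();z=s['eef_pos'][2]+.0266
for u in (305,313,322): print(u,[int(g[v,u].sum()) for v in range(254,272)])
for v in (300,340,390): print(v,[int(g[v,u].sum()) for u in range(290,340,1)])
print('col313',[int(g[v,313].sum()) for v in range(388,404)])
P=pts(d); print('z top',P[270:390:20,313].round(4).tolist())
R=Rn.from_quat(s['tcp_rot'])
for u,v in [(313,262),(299,262),(329,262),(299,390),(329,390),(313,398)]:
    w=ray(d,u,v,z); print(u,v,w.round(4),'tool',R.inv().apply(w-s['eef_pos']).round(4))
E
```

```text
305 [360, 357, 359, 358, 362, 363, 359, 366, 359, 623, 653, 651, 652, 654, 656, 655, 660, 660]
313 [369, 366, 368, 367, 372, 371, 367, 366, 368, 632, 660, 656, 655, 655, 655, 650, 649, 650]
322 [363, 358, 359, 361, 365, 363, 364, 363, 363, 629, 660, 663, 662, 663, 662, 659, 656, 655]
300 [321, 323, 326, 326, 317, 235, 195, 402, 646, 650, 652, 654, 655, 657, 661, 665, 665, 665, 659, 651, 649, 647, 648, 649, 648, 650, 650, 650, 652, 651, 652, 648, 647, 649, 651, 651, 654, 651, 651, 628, 309, 180, 254, 327, 328, 331, 327, 330, 325, 324]
340 [147, 154, 150, 206, 268, 262, 269, 251, 231, 492, 665, 667, 665, 668, 665, 666, 665, 663, 658, 657, 657, 652, 650, 645, 645, 642, 647, 644, 645, 647, 646, 651, 651, 650, 655, 654, 654, 633, 405, 170, 265, 266, 261, 265, 192, 151, 153, 151, 150, 158]
390 [127, 156, 227, 236, 239, 240, 237, 260, 449, 656, 658, 661, 659, 651, 648, 645, 643, 641, 645, 645, 647, 644, 643, 642, 640, 639, 641, 641, 643, 642, 644, 645, 646, 648, 648, 640, 637, 631, 602, 222, 220, 227, 309, 304, 295, 268, 105, 116, 126, 130]
col313 [641, 643, 642, 643, 645, 643, 641, 648, 652, 658, 427, 164, 124, 117, 103, 108]
z top [[0.5335, -0.1203, 0.2475], [0.5257, -0.1196, 0.2471], [0.5171, -0.1189, 0.2457], [0.5094, -0.1183, 0.2468], [0.5009, -0.1176, 0.2467], [0.4924, -0.1169, 0.2472]]
313 262 [ 0.5363 -0.1205  0.2471] tool [-0.0266  0.0012 -0.0276]
299 262 [ 0.5367 -0.1156  0.2471] tool [-0.0266 -0.0037 -0.0276]
329 262 [ 0.5358 -0.1262  0.2471] tool [-0.0266  0.0069 -0.0276]
299 390 [ 0.4838 -0.1106  0.2471] tool [-0.0266 -0.0043  0.0256]
329 390 [ 0.4828 -0.1224  0.2471] tool [-0.0266  0.0075  0.0256]
313 398 [ 0.4796 -0.1158  0.2471] tool [-0.0266  0.0012  0.0293]
```

```bash
python3 - <<'E'
from h import *
plan([[.564,-.201,.20],[.564,-.201,.125]],tgt(np.radians(-6.5),1))
P=pts(load('top0') if 0 else load('top'));
import numpy as np
Q=P[110:220,480:610].reshape(-1,3);Q=Q[Q[:,2]>.12];print('box',Q.min(0).round(3),Q.max(0).round(3))
E
```

```text
travel [0.0204, 0.0792, -0.0618] dr [0.0311, 0.0012, 0.0006]
travel [0.0954, 0.0793, -0.0619] dr [0.0311, 0.0012, 0.0006]
box [ 0.436 -0.493  0.12 ] [0.748 0.052 1.005]
```

Call:
play_rows(claw=[255,255,255,255,255,255,255,255,255], travel=[[0.0,0.04,-0.03],[0.02,0.0792,-0.0618],[0.02,0.0792,-0.0618],[0.045,0.0793,-0.0619],[0.07,0.0793,-0.0619],[0.095,0.0793,-0.0619],[0.095,0.0793,-0.0619],[0.095,0.0793,-0.0619],[0.095,0.0793,-0.0619]], dr=[[0.031,0.001,0],[0.031,0.001,0],[0.031,0.001,0],[0.031,0.001,0],[0.031,0.001,0],[0.031,0.001,0],[0.031,0.001,0],[0.031,0.001,0],[0.031,0.001,0]])

```text
time: 12.5
eef_pos: [0.5652, -0.2009, 0.1275]
tcp_rot: [0.707, -0.04, -0.705, -0.039]
contact_force: [-0.0, 0.1, -1.4]
opening: 0.13
```

```bash
python3 - <<'E'
from h import *
st(); d=grab('wrist');im=cv2.cvtColor(d['img'],cv2.COLOR_RGB2BGR)
cv2.imwrite('pics/crop4.png',cv2.resize(im[150:400,220:400],None,fx=2.4,fy=2.4,interpolation=2))
d=grab('scene');im=cv2.cvtColor(d['img'],cv2.COLOR_RGB2BGR)
cv2.imwrite('pics/crop5.png',cv2.resize(im[100:250,300:450],None,fx=4,fy=4,interpolation=2))
E
```

```text
12.5 p [ 0.5652 -0.2009  0.1275] F [-0.01  0.09 -1.44] M [-0.02 -0.    0.05] open 0.1302 q [-5.110e-01  2.270e-01  1.849e+00  1.000e-03  1.063e+00  1.172e+00]
[[0.0027, -0.112, -0.9937], [-0.0009, -0.9937, 0.112], [-1.0, 0.0006, -0.0028]]
```

View pics/crop4.png

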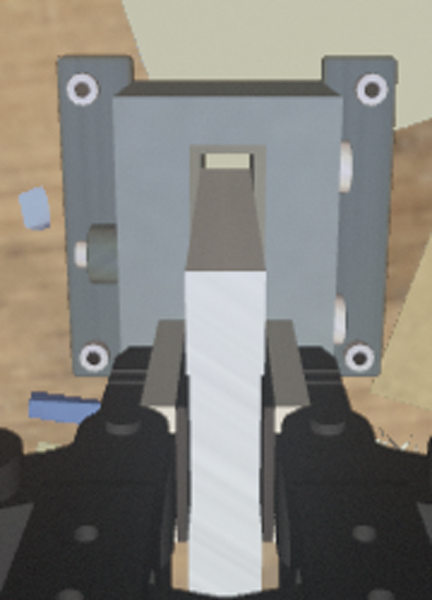

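View pics/crop5.png

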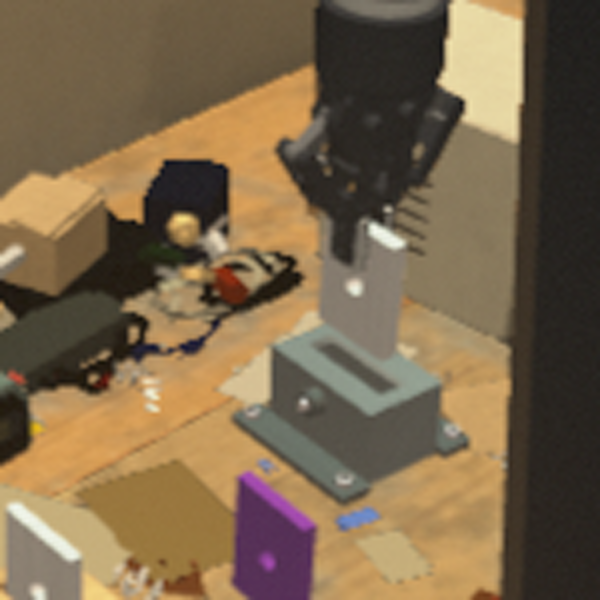

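```bash
python3 - <<'E'
from h import *
d=load('wrist');g=d['img'].astype(int).sum(2)
for v in (211,215,217,219,222,224,228): print(v,[int(x) for x in g[v,294:336]])
for u in (305,314,323): print(u,[int(x) for x in g[205:230,u]])
E
```

```text
211 [462, 461, 460, 463, 454, 407, 413, 411, 409, 411, 411, 409, 410, 409, 408, 408, 412, 414, 412, 416, 419, 416, 416, 416, 421, 413, 418, 418, 418, 422, 420, 419, 421, 425, 422, 427, 428, 465, 466, 465, 465, 467]
215 [461, 464, 462, 460, 455, 409, 406, 403, 397, 343, 229, 361, 563, 563, 564, 567, 564, 562, 564, 563, 564, 564, 564, 564, 563, 561, 563, 565, 564, 539, 227, 269, 417, 420, 423, 427, 429, 456, 464, 464, 466, 466]
217 [464, 460, 460, 459, 454, 402, 404, 405, 400, 342, 227, 357, 563, 562, 563, 563, 563, 560, 560, 564, 561, 560, 562, 564, 565, 568, 566, 564, 565, 539, 227, 273, 426, 426, 427, 424, 431, 464, 469, 469, 467, 465]
219 [462, 466, 462, 458, 455, 405, 406, 409, 401, 345, 250, 370, 563, 561, 564, 564, 564, 563, 562, 564, 563, 565, 562, 565, 563, 563, 564, 565, 565, 536, 229, 269, 423, 425, 427, 427, 432, 467, 464, 469, 468, 472]
222 [466, 466, 463, 463, 462, 408, 407, 404, 404, 367, 358, 359, 355, 359, 354, 362, 362, 364, 357, 365, 362, 361, 359, 358, 359, 360, 360, 359, 361, 352, 308, 266, 425, 429, 428, 424, 437, 468, 468, 470, 473, 469]
224 [465, 465, 461, 461, 457, 408, 404, 408, 398, 358, 354, 352, 359, 363, 358, 361, 359, 360, 363, 365, 359, 361, 356, 354, 354, 354, 359, 357, 355, 356, 334, 270, 427, 427, 427, 431, 442, 465, 471, 467, 465, 468]
228 [462, 465, 464, 464, 451, 405, 408, 402, 367, 356, 354, 359, 358, 360, 358, 357, 357, 359, 359, 361, 362, 361, 352, 356, 353, 353, 356, 354, 356, 355, 347, 317, 428, 427, 428, 429, 435, 464, 468, 465, 467, 468]
305 [468, 462, 464, 463, 464, 431, 409, 404, 404, 368, 361, 365, 357, 356, 370, 363, 357, 359, 358, 352, 358, 359, 356, 359, 354]
314 [463, 461, 462, 455, 462, 434, 419, 411, 422, 548, 564, 564, 561, 562, 563, 419, 366, 362, 362, 359, 360, 360, 357, 362, 357]
323 [464, 463, 460, 458, 464, 435, 422, 416, 414, 521, 539, 538, 539, 541, 536, 399, 347, 352, 353, 356, 354, 358, 357, 355, 354]
```

```bash
python3 - <<'E'
from h import *
d=load('wrist');s=ctrl.get_state();R=Rn.from_quat(s['tcp_rot']);t=lambda u,v,z:(R.inv().apply(ray(d,u,v,z)-s['eef_pos'])*1000).round(2)
zb=s['eef_pos'][2]-.0534
a=t(302.8,221,zb);b=t(324.6,221,zb);print('plate front bottom edge',a,b,(a+b)/2)
for v in (212,222,228):
  a=t(299,v,.055);b=t(331,v,.055);print('slot rim',v,a,b,(a+b)/2)
a=t(303.9,217,.052);b=t(325.2,217,.052);print('slot inner',a,b,(a+b)/2)
print('slot far rim',t(314.5,210.0,.055),'inner',t(314.5,213.7,.052))
# jig body again
P=pts(d);m=np.zeros((480,640),np.uint8);m[150:300,240:375]=np.abs(P[150:300,240:375,2]-.055)<.004
ys,xs=np.nonzero(m);ok=(ys>192)&(ys<275)
for v in (200,215,230,250):
  r=xs[ys==v];r0,r1=t(r.min(),v,.055),t(r.max()+1,v,.055);print(v,r.min(),r.max(),r0,r1,(r0+r1)/2)
st()
E
```

```text
plate front bottom edge [ 53.48  -5.48 -26.87] [ 53.49   7.2  -26.88] [ 53.485   0.86  -26.875]
slot rim 212 [ 72.76  -8.45 -28.92] [ 72.77  11.86 -28.93] [ 72.765   1.705 -28.925]
slot rim 222 [ 72.74  -8.52 -22.46] [ 72.75  11.95 -22.48] [ 72.745   1.715 -22.47 ]
slot rim 228 [ 72.72  -8.55 -18.55] [ 72.74  12.01 -18.56] [ 72.73    1.73  -18.555]
slot inner [ 75.75  -5.45 -25.16] [ 75.76   8.31 -25.17] [ 75.755   1.43  -25.165]
slot far rim [ 72.77   1.38 -30.2 ] inner [ 75.76   1.4  -27.32]
200 267 361 [ 72.76 -28.51 -36.52] [ 72.81  31.26 -36.57] [ 72.785   1.375 -36.545]
215 268 361 [ 72.73 -28.19 -26.98] [ 72.78  31.61 -27.02] [ 72.755   1.71  -27.   ]
230 268 361 [ 72.7  -28.51 -17.22] [ 72.75  31.98 -17.26] [ 72.725   1.735 -17.24 ]
250 269 360 [ 72.66 -28.3   -3.85] [72.71 31.82 -3.89] [72.685  1.76  -3.87 ]
12.6 p [ 0.5652 -0.2013  0.1277] F [ 0.3   0.8  -1.67] M [ 0.01 -0.03  0.05] open 0.1316 q [-5.110e-01  2.270e-01  1.849e+00  1.000e-03  1.063e+00  1.172e+00]
[[0.0031, -0.1125, -0.9936], [-0.0012, -0.9937, 0.1125], [-1.0, 0.0008, -0.0032]]
```

Plate to slot offset is about +0.7 mm in tool y and +1.1 mm in tool z. The servo also sits about 2 mm high and 1.2 mm in +x, so I'll correct for both and enter the chamfer.

Call:
play_rows(claw=[255,255,255,255,255,255,255,255], travel=[[0.002,0.0007,0.0023],[0.002,0.0007,0.0023],[0.008,0.0007,0.0023],[0.013,0.0007,0.0023],[0.018,0.0007,0.0023],[0.022,0.0007,0.0023],[0.025,0.0007,0.0023],[0.025,0.0007,0.0023]], dr=[[0,-0.003,0.001],[0,-0.003,0.001],[0,-0.003,0.001],[0,-0.003,0.001],[0,-0.003,0.001],[0,-0.003,0.001],[0,-0.003,0.001],[0,-0.003,0.001]])

```text
time: 13.4
eef_pos: [0.5625, -0.2015, 0.1018]
tcp_rot: [-0.706, 0.04, 0.706, 0.039]
contact_force: [-0.4, 0.9, -1.6]
opening: 0.128
```

```bash
python3 - <<'E'
from h import *
st(); d=grab('wrist');im=cv2.cvtColor(d['img'],cv2.COLOR_RGB2BGR)
cv2.imwrite('pics/crop6.png',cv2.resize(im[150:400,220:400],None,fx=2.4,fy=2.4,interpolation=2))
E
```

```text
13.4 p [ 0.5625 -0.2015  0.1018] F [-0.42  0.9  -1.61] M [0.02 0.02 0.08] open 0.1283 q [-0.513  0.257  1.866 -0.002  1.019  1.172]
[[-0.0012, -0.1126, -0.9936], [-0.0011, -0.9936, 0.1126], [-1.0, 0.0012, 0.0011]]
```

View pics/crop6.png

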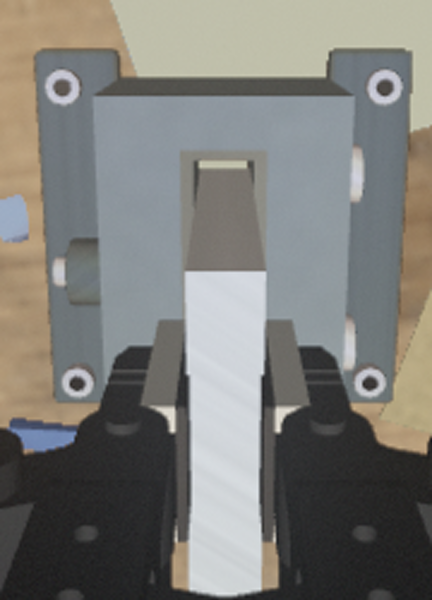

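The plate edge sits inside the mouth, laterally centred. Descending gently onto the pad.

Call:
play_rows(claw=[255,255,255,255,255,255], travel=[[0.002,0,-0.0004],[0.004,0,-0.0004],[0.006,0,-0.0004],[0.008,0,-0.0004],[0.01,0,-0.0004],[0.01,0,-0.0004]], dr=[[0,0,0.001],[0,0,0.001],[0,0,0.001],[0,0,0.001],[0,0,0.001],[0,0,0.001]], force=80)

```text
time: 14.05
eef_pos: [0.5629, -0.202, 0.0919]
tcp_rot: [-0.706, 0.041, 0.706, 0.039]
contact_force: [0.6, -1.9, -2.0]
opening: 0.125
```

Call:
play_rows(claw=[255,255,255,255], travel=[[0.0015,0,0],[0.003,0,0],[0.004,0,0],[0.004,0,0]], dr=[[0,0,0],[0,0,0],[0,0,0],[0,0,0]])

```text
time: 14.45
eef_pos: [0.5627, -0.2021, 0.0876]
tcp_rot: [-0.705, 0.041, 0.706, 0.039]
contact_force: [0.7, -1.8, -0.5]
opening: 0.125
```

```bash
python3 - <<'E'
from h import *
st()
E
```

```text
14.45 p [ 0.5627 -0.2021  0.0876] F [ 0.7  -1.77 -0.47] M [-0.37  0.02  0.03] open 0.125 q [-0.513  0.276  1.871 -0.004  0.994  1.173]
[[-0.0016, -0.1125, -0.9936], [-0.0032, -0.9936, 0.1125], [-1.0, 0.0033, 0.0012]]
```

Call:
play_rows(claw=[255,255,255,255], travel=[[0.0015,0.0003,0],[0.003,0.0006,0],[0.004,0.0006,0],[0.004,0.0006,0]], dr=[[0,0,0.003],[0,0,0.003],[0,0,0.003],[0,0,0.003]])

```text
time: 14.85
eef_pos: [0.5637, -0.2025, 0.0859]
tcp_rot: [-0.706, 0.042, 0.706, 0.038]
contact_force: [-1.6, 1.2, 6.6]
opening: 0.129
```

Call:
play_rows(claw=[255,255,255], travel=[[0.0015,0,0],[0.003,0,0],[0.003,0,0]], dr=[[0,0,0.002],[0,0,0.002],[0,0,0.002]])

```text
time: 15.15
eef_pos: [0.564, -0.2024, 0.0852]
tcp_rot: [-0.706, 0.042, 0.706, 0.037]
contact_force: [-3.5, 1.4, 10.0]
opening: 0.122
```

```bash
python3 - <<'E'
from h import *
st(); d=grab('wrist');im=cv2.cvtColor(d['img'],cv2.COLOR_RGB2BGR)
cv2.imwrite('pics/crop7.png',cv2.resize(im[150:400,220:400],None,fx=2.4,fy=2.4,interpolation=2))
d=grab('scene');im=cv2.cvtColor(d['img'],cv2.COLOR_RGB2BGR)
cv2.imwrite('pics/crop8.png',cv2.resize(im[120:240,330:450],None,fx=5,fy=5,interpolation=2))
st()
E
```

```text
15.15 p [ 0.564  -0.2024  0.0852] F [-3.5   1.38  9.96] M [ 0.28  0.99 -0.06] open 0.1222 q [-0.511  0.282  1.87  -0.008  0.988  1.177]
[[-0.0013, -0.1126, -0.9936], [-0.0071, -0.9936, 0.1126], [-1.0, 0.0072, 0.0005]]
15.25 p [ 0.564  -0.2024  0.0852] F [-3.76  1.86  9.53] M [ 0.32  0.95 -0.02] open 0.1287 q [-0.511  0.281  1.87  -0.008  0.988  1.177]
[[-0.0012, -0.1126, -0.9936], [-0.0071, -0.9936, 0.1126], [-1.0, 0.0072, 0.0004]]
```

View pics/crop7.png

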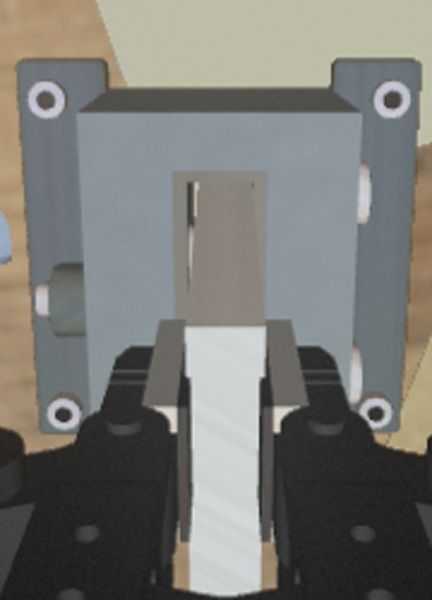

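View pics/crop8.png

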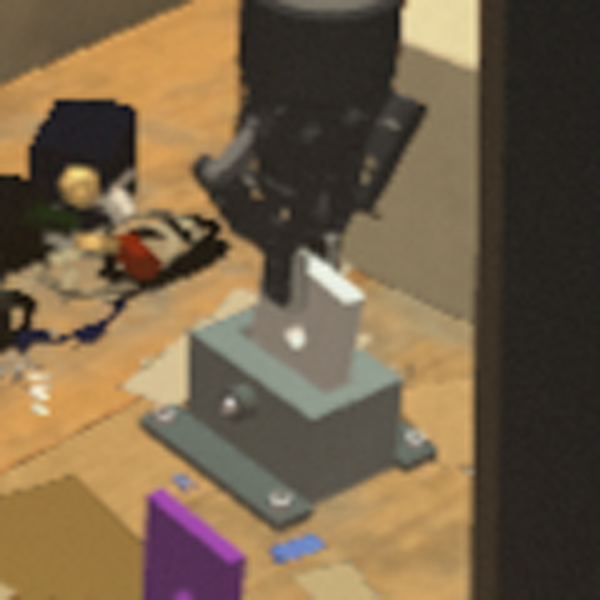

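```bash
python3 - <<'E'
from h import *
d=load('wrist');P=pts(d);s=ctrl.get_state();R=Rn.from_quat(s['tcp_rot'])
for v in list(range(225,286,8)): print(v,P[v,313].round(4),'tool',(R.inv().apply(P[v,313]-s['eef_pos'])*1000).round(1))
for v in list(range(287,400,12)): print(v,P[v,313].round(4),'tool',(R.inv().apply(P[v,313]-s['eef_pos'])*1000).round(1))
g=d['img'].astype(int).sum(2);print([int(x) for x in g[278:292,313]],[int(x) for x in g[218:232,313]])
E
```

```text
225 [ 0.5924 -0.2067  0.0517] tool [ 33.5   0.9 -28.7]
233 [ 0.5895 -0.2064  0.0581] tool [ 27.2   0.9 -25.8]
241 [ 0.5881 -0.2061  0.0688] tool [ 16.4   0.9 -24.4]
249 [ 0.5873 -0.206   0.0801] tool [  5.2   0.9 -23.6]
257 [ 0.5858 -0.2057  0.0873] tool [ -2.1   0.9 -22. ]
265 [ 0.585  -0.2056  0.0958] tool [-10.6   0.9 -21.3]
273 [ 0.5842 -0.2054  0.103 ] tool [-17.8   0.9 -20.4]
281 [ 0.5833 -0.2053  0.1091] tool [-23.9   0.9 -19.5]
287 [ 0.5827 -0.2052  0.1135] tool [-28.3   0.9 -18.9]
299 [ 0.5779 -0.2047  0.1132] tool [-27.9   0.9 -14.1]
311 [ 0.573  -0.2041  0.1128] tool [-27.6   0.9  -9.2]
323 [ 0.5679 -0.2036  0.1123] tool [-27.1   0.9  -4. ]
335 [ 0.5626 -0.203   0.1117] tool [-26.4   0.9   1.3]
347 [ 0.5568 -0.2023  0.1105] tool [-25.3   0.9   7.1]
359 [ 0.5513 -0.2017  0.11  ] tool [-24.8   0.9  12.7]
371 [ 0.5457 -0.2011  0.1097] tool [-24.5   0.9  18.3]
383 [ 0.5389 -0.2003  0.1079] tool [-22.7   0.9  25.2]
395 [ 0.5328 -0.1996  0.1074] tool [-22.2   0.9  31.3]
[397, 398, 402, 400, 399, 398, 398, 399, 563, 624, 630, 632, 629, 626] [442, 441, 445, 409, 395, 395, 399, 400, 394, 398, 400, 398, 398, 396]
```

The depth shows the plate has pitched about 7° in the grip. I had overshot in −x, so its −x corner rode the slot end. This is a wedge, not the stop. I'll lift clear, square it by tilting the tool, grip harder and re-measure.

Call:
play_rows(claw=[255,255,255,255,255,255,255,255,255,255,255,255], travel=[[0,0,0],[0,0,0],[-0.005,0,0],[-0.01,0,0],[-0.015,0,0],[-0.021,0,0],[-0.028,0,0],[-0.036,0,0],[-0.042,0,0],[-0.045,0,0],[-0.045,0,0],[-0.045,0,0]], dr=[[0,0,0],[0,0,0],[0,0,0.007],[0,0,0.007],[0,0,0.007],[0,0,0.007],[0,0,0.007],[0,0,0.007],[0,-0.06,0.007],[0,-0.122,0.007],[0,-0.122,0.007],[0,-0.122,0.007]], force=120)

```text
time: 16.45
eef_pos: [0.5645, -0.2021, 0.1306]
tcp_rot: [-0.662, 0.042, 0.747, 0.037]
contact_force: [-0.5, -0.8, -2.1]
opening: 0.121
```

```bash
cat > m.py <<'E'
from h import *
def meas(name,u=313):
    st(); d=grab('wrist');im=cv2.cvtColor(d['img'],cv2.COLOR_RGB2BGR)
    cv2.imwrite('pics/'+name,cv2.resize(im[150:400,220:400],None,fx=2.4,fy=2.4,interpolation=2))
    P=pts(d);s=ctrl.get_state()
    for v in range(200,400,10): print(v,(P[v,u]*1000).round(1))
    g=d['img'].astype(int).sum(2)
    for k in (306,313,320): print('col',k,[int(x) for x in g[200:300,k]])
E
python3 -c "
from m import *
meas('crop9.png')"
```

```text
16.45 p [ 0.5645 -0.2021  0.1306] F [-0.5  -0.79 -2.08] M [-0.04 -0.1   0.03] open 0.1208 q [-0.489  0.284  1.776 -0.062  1.189  1.221]
[[-0.1211, -0.1119, -0.9863], [-0.0006, -0.9936, 0.1128], [-0.9926, 0.0143, 0.1203]]
200 [ 5.777e+02 -2.062e+02 -1.000e-01]
210 [ 578.3 -205.9   29.9]
220 [ 586.6 -206.2   79.2]
230 [ 587.  -205.9   97.1]
240 [ 586.8 -205.7  111.1]
250 [ 586.5 -205.5  122.6]
260 [ 587.  -205.4  134.5]
270 [ 586.9 -205.3  143.7]
280 [ 586.8 -205.2  151.8]
290 [ 585.1 -204.9  156.2]
300 [ 581.4 -204.5  156.9]
310 [ 576.7 -204.   156.1]
320 [ 572.8 -203.5  156.8]
330 [ 568.1 -203.   156.4]
340 [ 564.2 -202.6  157.2]
350 [ 559.4 -202.   157. ]
360 [ 553.8 -201.4  156.1]
370 [ 549.2 -200.9  156.5]
380 [ 543.5 -200.2  155.8]
390 [ 539.8 -199.8  157.3]
col 306 [571, 568, 571, 569, 569, 567, 569, 566, 455, 441, 593, 631, 632, 632, 632, 633, 630, 585, 479, 396, 377, 378, 376, 378, 374, 374, 376, 378, 376, 378, 376, 373, 374, 381, 375, 375, 378, 375, 381, 374, 372, 375, 378, 375, 376, 380, 376, 378, 379, 378, 378, 377, 376, 374, 377, 379, 376, 376, 378, 379, 379, 384, 378, 380
[... 499 characters left out ...]
, 383, 385, 385, 381, 388, 385, 390, 388, 387, 386, 389, 385, 384, 392, 388, 393, 383, 387, 387, 386, 387, 389, 388, 392, 526, 645, 661, 657, 656, 656, 651, 650, 650, 655, 658, 661, 662, 661]
col 320 [236, 233, 233, 231, 239, 232, 231, 232, 232, 234, 229, 232, 236, 233, 227, 236, 226, 222, 295, 362, 380, 373, 371, 373, 374, 375, 373, 375, 374, 370, 373, 374, 375, 376, 371, 371, 376, 375, 374, 375, 379, 371, 372, 370, 372, 375, 376, 378, 373, 376, 379, 374, 373, 381, 379, 383, 377, 380, 385, 382, 381, 378, 381, 381, 383, 382, 387, 379, 379, 379, 384, 378, 380, 382, 378, 386, 385, 386, 383, 383, 383, 383, 384, 388, 387, 383, 521, 648, 664, 665, 664, 664, 662, 659, 659, 654, 653, 649, 654, 653]
```

View pics/crop9.png

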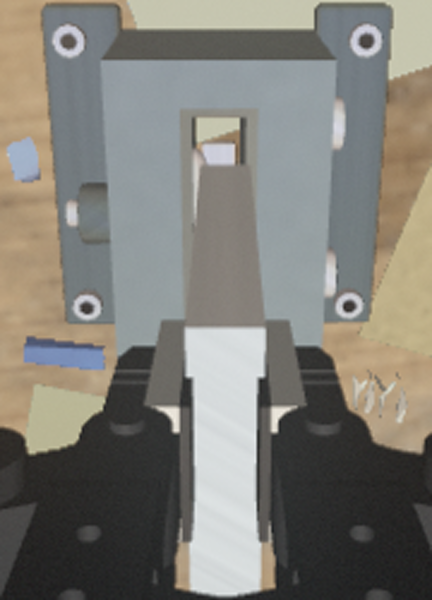

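Plate is vertical again (+x face at x = 0.587, top at 0.1565, so bottom 0.0765). The stop's white top shows at (313,212) at z of about 0.030. Measuring the slot in this same view.

```bash
python3 - <<'E'
from h import *
d=load('wrist');g=d['img'].astype(int).sum(2);P=pts(d)
print([int(x) for x in g[185:215,313]]); print('r212',[int(x) for x in g[212,290:335]]); print('r225',[int(x) for x in g[225,290:335]])
print('r205',[int(x) for x in g[205,290:335]])
m=np.zeros((480,640),np.uint8);m[160:300,240:375]=np.abs(P[160:300,240:375,2]-.055)<.004
cs,hh=cv2.findContours(m,cv2.RETR_EXTERNAL,cv2.CHAIN_APPROX_NONE);c=max(cs,key=cv2.contourArea)[:,0]
W=np.array([ray(d,u,v,.055)[:2]*1000 for u,v in c]);print('jig top far x range',W.max(0),W.min(0))
for v in (180,190,205):
  k=c[:,1]==v; print(v,c[k,0].min(),c[k,0].max(),(ray(d,c[k,0].min(),v,.055)*1000).round(1),(ray(d,c[k,0].max()+1,v,.055)*1000).round(1))
k=c[np.abs(c[:,0]-313)<15]; v0=k[:,1].min(); print('far edge row',v0,(ray(d,313,v0,.055)*1000).round(1))
Q=P[209:217,306:320].reshape(-1,3);print('stop z',np.percentile(Q[:,2],[10,50,90]).round(4))
print('plate face',(P[250,302:330]*1000).round(1)[::3].tolist())
E
```

```text
[464, 465, 463, 468, 465, 469, 468, 470, 471, 467, 439, 425, 419, 415, 549, 569, 570, 570, 568, 569, 558, 425, 374, 352, 418, 599, 637, 635, 637, 635]
r212 [466, 464, 464, 465, 460, 422, 409, 405, 411, 408, 385, 417, 393, 435, 561, 627, 632, 626, 626, 628, 625, 627, 634, 635, 630, 627, 632, 596, 294, 335, 236, 243, 352, 434, 436, 437, 434, 457, 471, 472, 469, 470, 469, 470, 468]
r225 [464, 462, 463, 466, 459, 433, 416, 411, 407, 425, 514, 611, 544, 380, 377, 373, 374, 378, 383, 376, 383, 380, 382, 384, 379, 383, 382, 377, 376, 378, 375, 372, 373, 376, 387, 433, 434, 460, 472, 471, 470, 469, 469, 469, 468]
r205 [469, 463, 467, 466, 459, 425, 412, 410, 411, 391, 228, 360, 569, 568, 569, 569, 567, 569, 570, 569, 570, 568, 569, 558, 463, 417, 416, 382, 373, 366, 232, 249, 354, 432, 433, 430, 434, 456, 473, 476, 473, 473, 476, 475, 471]
jig top far x range [ 611.56045092 -168.54614618] [ 521.65486288 -236.76240156]
180 262 359 [ 608.  -177.5   55. ] [ 601.1 -237.1   55. ]
190 263 359 [ 601.8 -177.1   55. ] [ 594.9 -236.8   55. ]
205 264 358 [ 592.3 -176.1   55. ] [ 585.4 -235.6   55. ]
far edge row 173 [ 608.6 -209.    55. ]
stop z [0.0002 0.03   0.031 ]
plate face [[587.3, -200.7, 123.2], [587.7, -202.1, 124.4], [587.0, -203.3, 123.2], [586.9, -204.7, 123.4], [587.0, -206.0, 123.9], [586.9, -207.4, 124.1], [586.3, -208.7, 123.0], [586.5, -210.0, 123.9], [586.4, -211.3, 124.0], [556.9, -213.8, 54.9]]
```

```bash
python3 - <<'E'
from h import *
d=load('wrist');a=np.radians(6.5);e=np.array([np.cos(a),-np.sin(a)]);n=np.array([np.sin(a),np.cos(a)])
def r(nm,u,v,z): w=ray(d,u,v,z)[:2]*1000; print(nm,w.round(1),'e',round(w@e,2),'n',round(w@n,2))
r('far edge',313,172.5,.055);r('far rim',313,195,.055);r('inner',313,198.7,.052)
r('plate bot',313,218.6,.0765);r('plate top',313,286.2,.1565)
r('jigL',263,190,.055);r('jigR',360,190,.055)
r('rimL',295,212,.055);r('rimR',327.2,212,.055)
r('innerL',300,212,.052);r('innerR',322.3,212,.052)
r('plL',302.6,224,.0765);r('plR',324.8,224,.0765)
r('plL',297.7,286,.1565);r('plR',330.5,286,.1565)
g=d['img'].astype(int).sum(2);print([int(x) for x in g[280,292:336]])
# near corner of jig
R=Rn.from_quat(ctrl.get_state()['tcp_rot']);print(R.inv().apply([[*e,0],[*n,0],[0,0,-1]]).round(4))
E
```

```text
far edge [ 608.9 -209. ] e 628.67 n -138.72
far rim [ 595.1 -207.4] e 614.75 n -138.74
inner [ 592.  -207.1] e 611.64 n -138.78
plate bot [ 586.6 -206.2] e 606.18 n -138.46
plate top [ 586.8 -205.1] e 606.23 n -137.36
jigL [ 601.8 -177.1] e 617.95 n -107.83
jigR [ 594.9 -236.8] e 617.86 n -167.9
rimL [ 585.5 -194.9] e 603.8 n -127.34
rimR [ 583.1 -215.2] e 603.74 n -147.77
innerL [ 584.3 -197.8] e 602.9 n -130.43
innerR [ 582.6 -212.1] e 602.87 n -144.79
plL [ 584.1 -199.9] e 602.94 n -132.46
plR [ 582.6 -212.6] e 602.9 n -145.28
plL [ 587.5 -199.7] e 606.34 n -131.91
plR [ 586.1 -211.3] e 606.27 n -143.61
[464, 464, 465, 464, 448, 400, 382, 382, 379, 376, 378, 376, 379, 383, 383, 375, 384, 381, 383, 386, 385, 387, 387, 393, 392, 386, 389, 383, 383, 381, 384, 385, 383, 385, 385, 387, 384, 392, 458, 478, 479, 474, 477, 473]
[[-1.212e-01  1.200e-03 -9.926e-01]
 [-1.410e-02 -9.999e-01  5.000e-04]
 [ 9.925e-01 -1.400e-02 -1.212e-01]]
```

Call:
play_rows(claw=[255,255,255,255], travel=[[-0.0005,0,-0.0042],[-0.0005,0,-0.0042],[-0.0005,0,-0.0042],[-0.0005,0,-0.0042]], dr=[[0,0,-0.014],[0,0,-0.014],[0,0,-0.014],[0,0,-0.014]])

```text
time: 16.9
eef_pos: [0.5681, -0.2024, 0.1301]
tcp_rot: [-0.662, 0.038, 0.748, 0.043]
contact_force: [0.2, -0.1, -2.5]
opening: 0.115
```

```bash
cat > m2.py <<'E'
from h import *
a=np.radians(6.5);e=np.array([np.cos(a),-np.sin(a)]);n=np.array([np.sin(a),np.cos(a)])
def run(name):
    st(); d=grab('wrist');im=cv2.cvtColor(d['img'],cv2.COLOR_RGB2BGR)
    cv2.imwrite('pics/'+name,cv2.resize(im[150:400,220:400],None,fx=2.4,fy=2.4,interpolation=2))
    g=d['img'].astype(int).sum(2)
    print('c313',[(int(x)) for x in g[165:300,313]])
    print('c309',[(int(x)) for x in g[165:230,309]])
    for v in (205,212,222,226,280): print('r',v,[int(x) for x in g[v,290:336]])
    P=pts(d); print('face',[(round(float(P[v,313]@np.r_[e,0])*1000,1),round(float(P[v,313,2])*1000,1)) for v in range(220,400,15)])
    R=Rn.from_quat(ctrl.get_state()['tcp_rot']);print(R.inv().apply([[*e,0],[*n,0],[0,0,-1]]).round(4))
def r(nm,u,v,z):
    d=load('wrist'); w=ray(d,u,v,z)[:2]*1000; print(nm,w.round(1),'e',round(w@e,2),'n',round(w@n,2))
E
python3 -c "
from m2 import *
run('crop10.png')"
```

```text
16.9 p [ 0.5681 -0.2024  0.1301] F [ 0.24 -0.13 -2.47] M [ 0.01 -0.07  0.02] open 0.1154 q [-0.492  0.294  1.765 -0.048  1.196  1.213]
[[-0.1205, -0.1139, -0.9862], [0.0138, -0.9935, 0.113], [-0.9926, 0.0, 0.1213]]
c313 [570, 430, 291, 265, 269, 260, 265, 266, 264, 260, 261, 263, 266, 266, 262, 306, 448, 470, 465, 466, 466, 467, 466, 463, 462, 461, 465, 465, 468, 466, 465, 468, 467, 466, 465, 453, 427, 417, 420, 546, 568, 569, 569, 567, 567, 560, 439, 401, 370, 454, 594, 624, 626, 544, 411, 383, 384, 383, 381, 377, 385, 384, 382, 380, 383, 384, 381, 381, 382, 380, 379, 381, 381, 385, 379, 377, 380, 380, 381, 383, 385, 385, 385, 387, 379, 380, 380, 383, 387, 378, 383, 379, 384, 384, 383, 384, 388, 385, 382, 386, 386, 385, 387, 380, 389, 388, 387, 382, 385, 388, 387, 388, 387, 384, 389, 382, 389, 387, 388, 386, 388, 521, 642, 658, 655, 659, 656, 653, 648, 650, 656, 655, 660, 661, 658]
c309 [569, 434, 291, 267, 262, 263, 263, 262, 265, 261, 258, 267, 260, 262, 261, 307, 449, 465, 464, 468, 467, 466, 472, 467, 467, 470, 466, 468, 459, 461, 464, 459, 461, 461, 458, 448, 421, 410, 414, 549
[... 917 characters left out ...]
3, 376, 375, 379, 379, 373, 376, 381, 379, 384, 381, 372, 376, 374, 377, 369, 368, 369, 374, 378, 380, 418, 427, 428, 437, 468, 465, 466, 468, 469, 472, 470]
r 280 [463, 467, 469, 467, 468, 469, 464, 446, 375, 378, 379, 380, 373, 379, 380, 377, 383, 380, 381, 381, 381, 379, 383, 382, 390, 388, 387, 384, 386, 381, 384, 380, 379, 376, 386, 381, 381, 386, 376, 391, 458, 472, 476, 472, 476, 478]
face [(609.8, 78.9), (610.1, 104.2), (610.2, 123.6), (610.0, 138.8), (610.0, 151.6), (606.0, 155.6), (599.7, 155.7), (592.8, 155.2), (586.8, 156.3), (579.9, 156.6), (571.5, 155.5), (564.4, 156.1)]
[[-1.213e-01 -6.000e-04 -9.926e-01]
 [ 0.000e+00 -1.000e+00  6.000e-04]
 [ 9.926e-01 -0.000e+00 -1.213e-01]]
```

View pics/crop10.png

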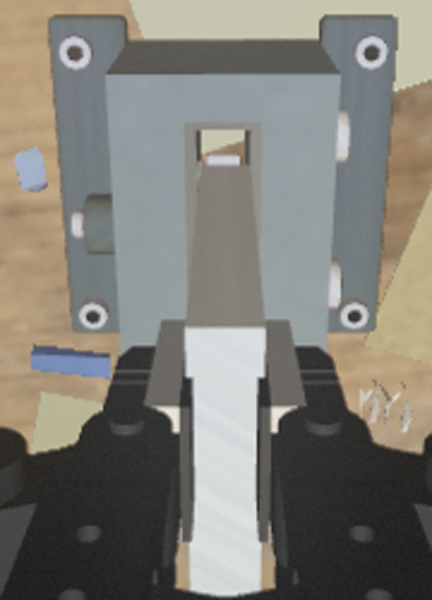

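```bash
python3 - <<'E'
from m2 import *
r('far edge',313,179.7,.055);r('far rim',313,200.4,.055);r('inner',313,204,.052)
r('plate bot',313,218.5,.076);r('plate top',313,286,.156)
r('rimL',297,215,.055);r('rimR',328.8,215,.055)
r('innerL',302,205,.052);r('innerR',324.2,205,.052)
r('plL',303.7,222,.076);r('plR',324.5,222,.076)
r('plL',297.9,280,.15);r('plR',329.8,280,.15)
E
```

```text
far edge [ 608.3 -207.9] e 627.89 n -137.68
far rim [ 595.4 -206.4] e 614.93 n -137.67
inner [ 592.3 -206. ] e 611.8 n -137.67
plate bot [ 590.2 -205.8] e 609.75 n -137.68
plate top [ 590.4 -205.9] e 609.9 n -137.73
rimL [ 587.1 -195.2] e 605.43 n -127.5
rimR [ 584.8 -215.3] e 605.42 n -147.7
innerL [ 592.4 -199. ] e 611.15 n -130.66
innerR [ 590.8 -213.1] e 611.14 n -144.8
plL [ 588.8 -200.3] e 607.64 n -132.32
plR [ 587.4 -212.2] e 607.64 n -144.3
plL [ 590.3 -200.2] e 609.14 n -132.08
plR [ 588.9 -212. ] e 609.14 n -144.0
```

Now the plate is about 0.5 mm short in +x and biased 0.5 mm to −y, away from the pad, which is what I want. Descending along world vertical.

Call:
play_rows(claw=[255,255,255,255,255,255,255], travel=[[0.0059,0,-0.0012],[0.0119,0,-0.002],[0.0169,0,-0.0026],[0.0218,0,-0.0032],[0.0248,0,-0.0035],[0.0278,0,-0.0039],[0.0278,0,-0.0039]], dr=[[0,0,0],[0,0,0],[0,0,0],[0,0,0],[0,0,0],[0,0,0],[0,0,0]])

```text
time: 17.65
eef_pos: [0.5683, -0.2023, 0.1015]
tcp_rot: [-0.661, 0.038, 0.748, 0.043]
contact_force: [-0.5, 0.5, -2.1]
opening: 0.118
```

```bash
python3 -c "
from m2 import *
run('crop11.png')"
```

```text
17.65 p [ 0.5683 -0.2023  0.1015] F [-0.51  0.52 -2.08] M [-0.01 -0.11  0.02] open 0.1182 q [-0.491  0.33   1.778 -0.049  1.148  1.216]
[[-0.1214, -0.1138, -0.9861], [0.0142, -0.9935, 0.1129], [-0.9925, -0.0003, 0.1222]]
c313 [559, 561, 560, 558, 558, 558, 557, 557, 417, 289, 258, 257, 256, 258, 256, 253, 254, 256, 249, 250, 252, 251, 254, 255, 254, 252, 253, 430, 456, 454, 448, 456, 453, 453, 447, 448, 451, 448, 447, 452, 455, 451, 451, 453, 456, 453, 449, 455, 451, 437, 414, 412, 409, 537, 418, 374, 371, 364, 366, 372, 372, 373, 372, 372, 372, 372, 372, 367, 367, 367, 370, 371, 370, 367, 370, 374, 374, 372, 370, 370, 371, 372, 370, 373, 373, 373, 369, 370, 371, 371, 373, 365, 371, 373, 372, 376, 375, 369, 371, 373, 375, 371, 373, 369, 373, 374, 377, 374, 376, 377, 371, 379, 376, 376, 370, 375, 378, 381, 373, 378, 373, 511, 630, 646, 645, 645, 644, 639, 638, 638, 640, 643, 645, 649, 646]
c309 [557, 557, 557, 558, 556, 558, 555, 556, 420, 281, 256, 259, 260, 254, 254, 252, 253, 256, 257, 255, 257, 261, 247, 250, 253, 254, 253, 434, 455, 455, 458, 452, 453, 457, 451, 453, 454, 451, 45
[... 921 characters left out ...]
362, 360, 364, 365, 367, 367, 367, 368, 369, 373, 370, 368, 366, 362, 365, 361, 363, 361, 360, 365, 360, 284, 420, 418, 415, 418, 418, 442, 457, 458, 458, 458]
r 280 [457, 456, 454, 455, 456, 446, 398, 393, 373, 364, 365, 363, 367, 367, 374, 364, 371, 370, 370, 371, 371, 371, 374, 375, 376, 375, 375, 374, 378, 371, 372, 373, 366, 376, 370, 374, 373, 367, 368, 379, 434, 457, 460, 458, 458, 462]
face [(609.9, 49.9), (610.3, 75.4), (610.1, 94.1), (610.4, 110.5), (610.6, 123.5), (606.9, 128.0), (600.1, 127.2), (593.4, 127.0), (587.9, 128.8), (580.0, 127.7), (571.3, 126.3), (564.6, 127.4)]
[[-1.217e-01 -6.000e-04 -9.926e-01]
 [ 2.000e-04 -1.000e+00  6.000e-04]
 [ 9.926e-01  1.000e-04 -1.217e-01]]
```

View pics/crop11.png

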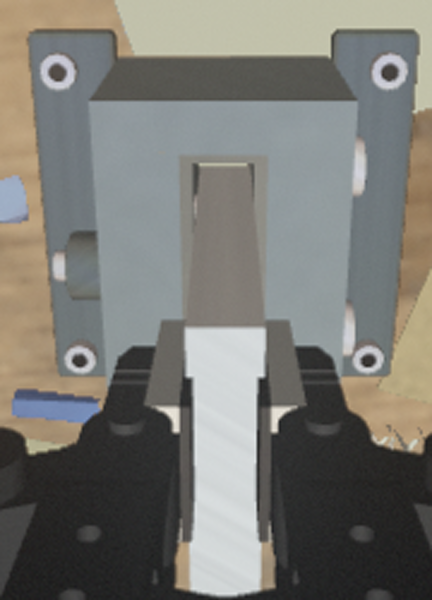

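```bash
python3 - <<'E'
from m2 import *
r('far edge',313,191.5,.055);r('far rim',313,214.2,.055);r('inner',313,217.8,.052)
r('plate bot',313,218.7,.0474);r('plate face@.06',313,226,.06)
r('rimL',294.5,222,.055);r('rimR',331.2,222,.055)
r('innerL',300,222,.052);r('innerR',326,222,.052)
r('plL',303,222,.05);r('plR',324.3,222,.05)
E
```

```text
far edge [ 607.9 -207.7] e 627.46 n -137.54
far rim [ 595.3 -206.3] e 614.84 n -137.54
inner [ 592.3 -205.9] e 611.83 n -137.53
plate bot [ 590.4 -205.7] e 609.84 n -137.53
plate face@.06 [ 590.2 -205.7] e 609.73 n -137.54
rimL [ 592.  -195.6] e 610.36 n -127.31
rimR [ 589.7 -215.7] e 610.35 n -147.59
innerL [ 590.7 -198.4] e 609.37 n -130.23
innerR [ 589.1 -212.9] e 609.37 n -144.83
plL [ 589.9 -199.9] e 608.71 n -131.85
plR [ 588.5 -211.9] e 608.71 n -143.94
```

Plate sits cleanly inside, with gaps of about 2 mm at +x and 1 mm at −x. Continuing.

Call:
play_rows(claw=[255,255,255,255,255], travel=[[0.002,0,-0.0006],[0.004,0,-0.0009],[0.006,0,-0.0011],[0.008,0,-0.0014],[0.008,0,-0.0014]], dr=[[0,0,0],[0,0,0],[0,0,0],[0,0,0],[0,0,0]])

```text
time: 18.2
eef_pos: [0.5697, -0.2032, 0.0952]
tcp_rot: [-0.662, 0.038, 0.747, 0.042]
contact_force: [-0.4, -0.4, 3.5]
opening: 0.117
```

Call:
play_rows(claw=[255,255,255,255], travel=[[0.0015,0,-0.0002],[0.003,0,-0.0004],[0.003,0,-0.0004],[0.003,0,-0.0004]], dr=[[0,0,0],[0,0,0],[0,0,0],[0,0,0]])

```text
time: 18.6
eef_pos: [0.5698, -0.2032, 0.092]
tcp_rot: [-0.662, 0.038, 0.747, 0.042]
contact_force: [-0.2, -0.8, 2.1]
opening: 0.119
```

```bash
python3 -c "
from m2 import *
st()"
```

```text
18.6 p [ 0.5698 -0.2032  0.092 ] F [-0.18 -0.79  2.1 ] M [-0.05  0.08  0.  ] open 0.1188 q [-0.491  0.344  1.779 -0.05   1.13   1.217]
[[-0.1188, -0.1134, -0.9864], [0.012, -0.9936, 0.1127], [-0.9929, 0.0016, 0.1193]]
```

The pad is nipping: Fz went from −2.1 to +2.1 N, so drag is about 4.2 N. Continuing.

Call:
play_rows(claw=[255,255,255,255], travel=[[0.0015,0,0],[0.003,0,0.0],[0.003,0,0],[0.003,0,0]], dr=[[0,0,0],[0,0,0],[0,0,0],[0,0,0]])

```text
time: 19.0
eef_pos: [0.5696, -0.2032, 0.0887]
tcp_rot: [-0.663, 0.038, 0.747, 0.042]
contact_force: [1.2, -0.7, 0.7]
opening: 0.117
```

Call:
play_rows(claw=[255,255,255], travel=[[0.001,0,-0.0001],[0.002,0,-0.0002],[0.002,0,-0.0002]], dr=[[0,0,0],[0,0,0],[0,0,0]])

```text
time: 19.3
eef_pos: [0.5696, -0.2032, 0.0865]
tcp_rot: [-0.663, 0.038, 0.747, 0.042]
contact_force: [0.2, -0.7, 1.3]
opening: 0.116
```

```bash
python3 -c "
from m2 import *
st()"
```

```text
19.3 p [ 0.5696 -0.2032  0.0865] F [ 0.17 -0.74  1.34] M [-0.08 -0.06  0.01] open 0.116 q [-0.491  0.35   1.783 -0.05   1.119  1.218]
[[-0.1179, -0.1135, -0.9865], [0.0119, -0.9935, 0.1129], [-0.993, 0.0016, 0.1185]]
```

Call:
play_rows(claw=[255,255,255], travel=[[0.001,0,-0.0001],[0.0015,0,-0.0002],[0.0015,0,-0.0002]], dr=[[0,0,0],[0,0,0],[0,0,0]])

```text
time: 19.6
eef_pos: [0.5696, -0.2032, 0.0849]
tcp_rot: [-0.663, 0.038, 0.747, 0.042]
contact_force: [0.1, -0.6, 2.5]
opening: 0.113
```

Call:
play_rows(claw=[255,255,255], travel=[[0.001,0,-0.0001],[0.0015,0,-0.0002],[0.0015,0,-0.0002]], dr=[[0,0,0],[0,0,0],[0,0,0]])

```text
time: 19.9
eef_pos: [0.5698, -0.2033, 0.084]
tcp_rot: [-0.663, 0.038, 0.747, 0.042]
contact_force: [-0.8, 0.7, 5.0]
opening: 0.12
```

Force is rising at bottom z of about 0.030, matching the stop seen earlier. Pressing on in small steps toward 13–14 N total, which is 12 N over the ~1.5 N drag baseline.

Call:
play_rows(claw=[255,255,255], travel=[[0.001,0,-0.0001],[0.0015,0,-0.0002],[0.0015,0,-0.0002]], dr=[[0,0,0],[0,0,0],[0,0,0]])

```text
time: 20.2
eef_pos: [0.5699, -0.2033, 0.0837]
tcp_rot: [-0.663, 0.038, 0.747, 0.042]
contact_force: [-1.3, 0.5, 7.4]
opening: 0.118
```

Call:
play_rows(claw=[255,255,255], travel=[[0.001,0,-0.0001],[0.002,0,-0.0002],[0.002,0,-0.0002]], dr=[[0,0,0],[0,0,0],[0,0,0]])

```text
time: 20.5
eef_pos: [0.5699, -0.2033, 0.0833]
tcp_rot: [-0.662, 0.038, 0.747, 0.042]
contact_force: [-1.4, 1.0, 9.0]
opening: 0.119
```

```bash
python3 -c "
from m2 import *
run('crop12.png')"|head -3;  python3 -c "
from m2 import *
st();d=load('wrist');P=pts(d); print('face',[((P[v,313]@np.r_[e,0]*1000).round(1),(P[v,313,2]*1000).round(1)) for v in range(225,400,12)])"
```

```text
20.5 p [ 0.5699 -0.2033  0.0833] F [-1.37  1.04  9.  ] M [ 0.29  0.58 -0.01] open 0.1193 q [-0.491  0.356  1.782 -0.051  1.116  1.218]
[[-0.1193, -0.1134, -0.9864], [0.0121, -0.9936, 0.1127], [-0.9928, 0.0015, 0.1199]]
c313 [546, 548, 548, 550, 547, 546, 546, 549, 551, 547, 547, 547, 547, 547, 548, 544, 546, 351, 251, 251, 252, 249, 247, 247, 240, 242, 241, 247, 243, 244, 246, 247, 248, 250, 251, 243, 247, 239, 247, 379, 438, 445, 445, 446, 442, 441, 437, 440, 436, 441, 439, 438, 440, 441, 441, 441, 444, 441, 445, 446, 444, 444, 444, 427, 399, 398, 400, 374, 360, 363, 363, 362, 357, 359, 358, 361, 364, 360, 360, 361, 363, 360, 362, 360, 358, 360, 362, 362, 361, 361, 365, 366, 365, 366, 367, 362, 362, 362, 364, 366, 364, 363, 364, 362, 367, 363, 369, 364, 365, 366, 369, 361, 365, 367, 366, 364, 364, 370, 364, 365, 363, 559, 628, 637, 634, 635, 635, 631, 626, 626, 634, 634, 638, 637, 638]
20.55 p [ 0.57   -0.2033  0.0834] F [-1.23  0.76  8.49] M [0.32 0.6  0.08] open 0.1179 q [-0.491  0.355  1.782 -0.051  1.116  1.218]
[[-0.1192, -0.1134, -0.9864], [0.0121, -0.9935, 0.1128], [-0.9928, 0.0015, 0.1199]]
face [(np.float64(616.6), np.float64(55.0)), (np.float64(611.7), np.float64(59.0)), (np.float64(612.0), np.float64(75.2)), (np.float64(611.7), np.float64(87.5)), (np.float64(611.9), np.float64(98.9)), (np.float64(611.6), np.float64(108.1)), (np.float64(607.3), np.float64(109.1)), (np.float64(602.2), np.float64(109.2)), (np.float64(596.9), np.float64(109.0)), (np.float64(591.8), np.float64(109.4)), (np.float64(585.7), np.float64(108.7)), (np.float64(580.7), np.float64(109.6)), (np.float64(574.0), np.float64(108.7)), (np.float64(568.7), np.float64(109.6)), (np.float64(561.5), np.float64(108.7))]
```

View pics/crop12.png

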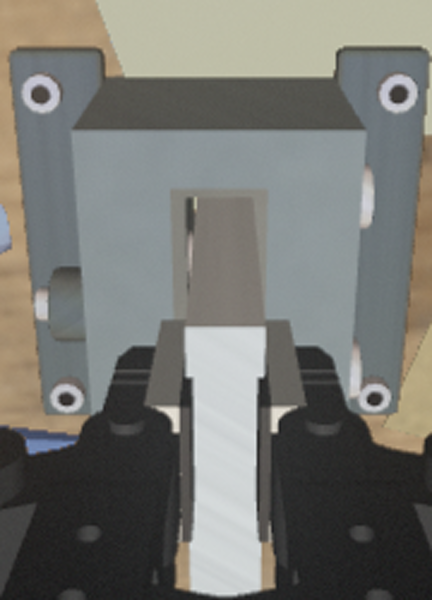

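Plate is upright and sitting on the cushion at 9 N total. A definite push to about 13.5 N.

Call:
play_rows(claw=[255,255,255,255], travel=[[0.002,0,-0.0002],[0.0028,0,-0.0003],[0.0028,0,-0.0003],[0.0028,0,-0.0003]], dr=[[0,0,0],[0,0,0],[0,0,0],[0,0,0]])

```text
time: 20.95
eef_pos: [0.5701, -0.2034, 0.083]
tcp_rot: [-0.662, 0.038, 0.747, 0.042]
contact_force: [-2.3, 1.4, 11.4]
opening: 0.115
```

Call:
play_rows(claw=[255,255,255,255,255], travel=[[0.003,0,-0.0002],[0.0036,0,-0.0002],[0.0036,0,-0.0002],[0.0036,0,-0.0002],[0.0036,0,-0.0002]], dr=[[0,0,0],[0,0,0],[0,0,0],[0,0,0],[0,0,0]])

```text
time: 21.45
eef_pos: [0.5702, -0.2034, 0.0827]
tcp_rot: [-0.662, 0.038, 0.748, 0.042]
contact_force: [-3.3, 2.5, 14.9]
opening: 0.117
```

```bash
python3 -c "
from m2 import *
st()
d=grab('wrist');P=pts(d); print('face',[((P[v,313]@np.r_[e,0]*1000).round(1),(P[v,313,2]*1000).round(1)) for v in range(237,400,14)]);st()"
```

```text
21.45 p [ 0.5702 -0.2034  0.0827] F [-3.34  2.49 14.89] M [ 0.49  1.13 -0.01] open 0.1171 q [-0.491  0.358  1.78  -0.051  1.117  1.219]
[[-0.1212, -0.1133, -0.9861], [0.0125, -0.9936, 0.1126], [-0.9926, 0.0014, 0.1218]]
face [(np.float64(611.9), np.float64(58.4)), (np.float64(612.2), np.float64(76.7)), (np.float64(611.9), np.float64(90.5)), (np.float64(612.2), np.float64(103.3)), (np.float64(609.0), np.float64(108.0)), (np.float64(603.4), np.float64(108.5)), (np.float64(597.0), np.float64(108.1)), (np.float64(591.3), np.float64(108.8)), (np.float64(584.6), np.float64(108.6)), (np.float64(578.0), np.float64(108.9)), (np.float64(571.2), np.float64(109.1)), (np.float64(564.0), np.float64(109.2))]
21.5 p [ 0.5702 -0.2034  0.0826] F [-3.19  1.78 14.12] M [ 0.49  1.08 -0.05] open 0.1166 q [-0.491  0.358  1.781 -0.051  1.117  1.219]
[[-0.1212, -0.1133, -0.9861], [0.0125, -0.9936, 0.1126], [-0.9926, 0.0013, 0.1218]]
```

About 13 N over the drag, with 2.2 mm of cushion travel, which matches 6 N/mm. Letting go while holding the downward target, then withdrawing straight up.

Call:
play_rows(claw=[150,150,150,150,150,150], travel=[[0.0025,0,-0.0002],[0.0022,0,0],[0.002,0,0],[0.001,0,0],[0.001,0,0],[0.001,0,0]], dr=[[0,0,0],[0,0,0],[0,0,0],[0,0,0],[0,0,0],[0,0,0]])

```text
time: 22.1
eef_pos: [0.57, -0.2033, 0.0814]
tcp_rot: [-0.661, 0.038, 0.748, 0.042]
contact_force: [0.2, -0.3, 0.2]
opening: 0.41
```

```bash
python3 -c "
from m2 import *
st()
d=grab('wrist','wrist13.png');P=pts(d); print('face',[((P[v,313]@np.r_[e,0]*1000).round(1),(P[v,313,2]*1000).round(1)) for v in range(237,400,14)]);st()"
```

```text
22.1 p [ 0.57   -0.2033  0.0814] F [ 0.18 -0.32  0.2 ] M [-0.03 -0.08 -0.  ] open 0.4096 q [-0.491  0.359  1.781 -0.051  1.115  1.219]
[[-0.1214, -0.1134, -0.9861], [0.0127, -0.9936, 0.1126], [-0.9925, 0.0012, 0.1221]]
face [(np.float64(611.7), np.float64(57.2)), (np.float64(611.9), np.float64(75.2)), (np.float64(611.8), np.float64(89.6)), (np.float64(611.6), np.float64(101.3)), (np.float64(609.9), np.float64(108.7)), (np.float64(604.5), np.float64(109.3)), (np.float64(598.5), np.float64(109.2)), (np.float64(592.3), np.float64(109.2)), (np.float64(671.3), np.float64(214.9)), (np.float64(579.1), np.float64(109.1)), (np.float64(572.4), np.float64(109.3)), (np.float64(565.5), np.float64(109.6))]
22.15 p [ 0.57   -0.2033  0.0814] F [ 0.48  0.09 -0.57] M [-0.01 -0.06 -0.05] open 0.4175 q [-0.491  0.359  1.781 -0.051  1.115  1.219]
[[-0.1214, -0.1133, -0.9861], [0.0126, -0.9936, 0.1126], [-0.9925, 0.0012, 0.1221]]
```

View pics/wrist13.png

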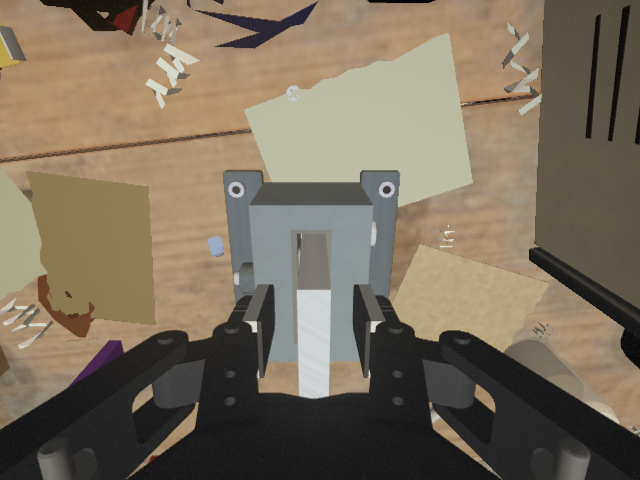

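Released. The plate top is at 0.109 with under 1 mm of rebound, and both pads are clear. Withdrawing straight up.

Call:
play_rows(claw=[150,150,150,150,150,150,150,150], travel=[[-0.01,0,0.0012],[-0.025,0,0.003],[-0.045,0,0.0055],[-0.07,0,0.0085],[-0.095,0,0.0116],[-0.12,0,0.0146],[-0.12,0,0.0146],[-0.12,0,0.0146]], dr=[[0,0,0],[0,0,0],[0,0,0],[0,0,0],[0,0,0],[0,0,0],[0,0,0],[0,0,0]])

```text
time: 22.95
eef_pos: [0.5707, -0.2034, 0.2041]
tcp_rot: [-0.663, 0.039, 0.747, 0.042]
contact_force: [-0.6, 0.6, -0.3]
opening: 0.41
```

```bash
python3 -c "
from m2 import *
st()
d=grab('wrist','wrist14.png');P=pts(d);m=np.zeros((480,640),bool);m[150:400,230:400]=1
Q=P[m];Q=Q[(Q[:,2]>.098)&(Q[:,2]<.125)&(np.hypot(Q[:,0]-.561,Q[:,1]+.2)<.06)];print(len(Q),np.percentile(Q[:,2],[5,50,95]),Q.mean(0))
Q=Q[Q[:,2]>.105];r=cv2.minAreaRect((Q[:,:2]*1000).astype(np.float32));print(r)
A=np.c_[Q[:,:2]-Q[:,:2].mean(0),np.ones(len(Q))];print('slope',np.linalg.lstsq(A,Q[:,2],rcond=None)[0])
grab('scene','scene14.png')"
```

```text
22.95 p [ 0.5707 -0.2034  0.2041] F [-0.64  0.62 -0.29] M [-0.01 -0.05  0.  ] open 0.4105 q [-0.491  0.223  1.707 -0.048  1.322  1.208]
[[-0.1187, -0.1133, -0.9864], [0.0112, -0.9936, 0.1128], [-0.9929, 0.0023, 0.1192]]
1372 [0.10770838 0.10925643 0.1103169 ] [ 0.56518009 -0.20398543  0.10901204]
((562.6663818359375, -203.4949951171875), (11.835413932800293, 60.35369110107422), 83.90013122558594)
slope [-0.00294431  0.01020848  0.10925914]
```

View pics/wrist14.png

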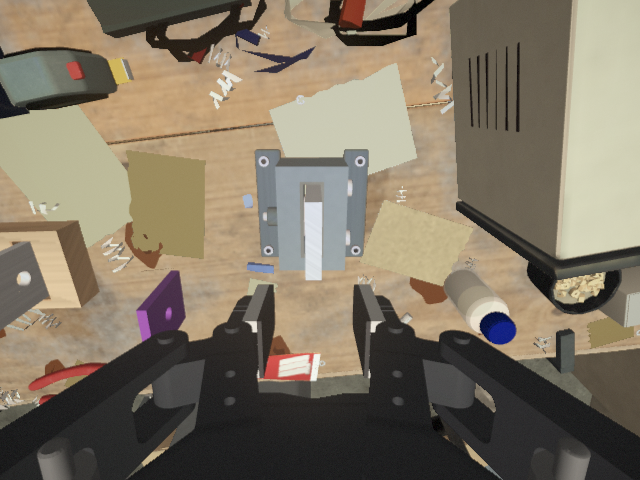

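View pics/scene14.png

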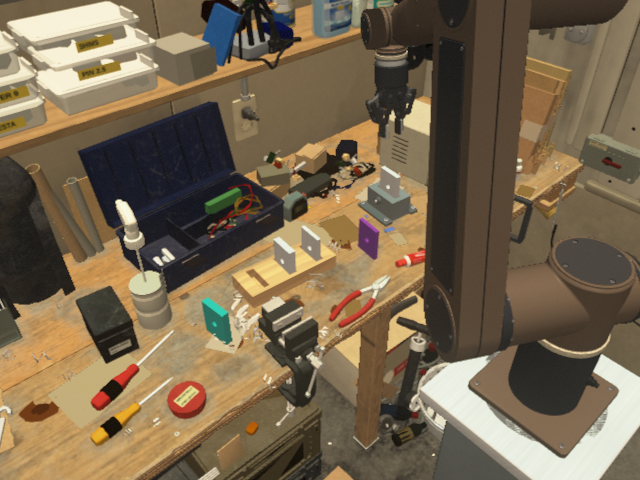

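The plate stands level in the jig (wrist (313,240), top z 0.1093, footprint 11.8 × 60.4 mm, yaw as the jig). The other two plates stand in their slots at scene (284,254) and (311,241), and the bystanders look untouched. Handing in.

```bash
python3 -c "
from plant import ctrl
print(ctrl.sign_off(), ctrl.get_state()['time'])"
```

```text
the job is handed in; nothing more can be done
the job is handed in; nothing more can be done
```

The 12 mm plate is in the jig, seated on the depth stop and let go. I handed the job in at about 23 s of robot time.

**Gauging:** I pinched all three plates where they stood. They read 14.3 mm (middle), 11.6 mm (+y) and 8.7 mm (−y), so I took the +y plate and left the other two in their slots.

**First insertion failed:** I overshot in x. The plate pitched about 7° in the grip and wedged in the slot at about 10 N. I lifted it out, squared it by tilting the tool, re-measured the slot and went in again.

**Seating:**
- **Drag:** it was about 3–4 N past the pad.
- **Stop:** contact came at about 30–31 mm above the bench, matching what the camera saw inside the slot.
- **Push:** the final push was about 13 N over the drag, with 2.2 mm of cushion travel. About 3 N of sideways force against the slot end was also there, so a little of that push may be end friction.
- **Release:** I let go while still holding the downward target, and the plate rose less than 1 mm.

**Last checks:** The plate is upright and level, its top at z ≈ 0.109 m, with an 11.8 × 60.4 mm footprint. The other two plates are standing in the rack, and nothing else looks moved in the last pictures. The gripper is about 10 cm clear of the plate.

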